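# Slide the hook carriage round the bent arm of the bench stand

### The job

Fit the loose hook carriage onto the bench stand: thread it over the free end of the bent arm, grip fin upward, ease it up the sloping leg and round the bend without forcing it, and press it firmly home against the stop ring on the level part. Then let go, leaving it flush against the ring, fin up; do not disturb the cup, the dish or the dropper bottle.

Things in the scene. Friction and masses are not known exactly. Their poses are not given: they have to be found in the camera images.
- stand: Bench stand, standing fast: grey foot 110 x 100 x 13 mm and a 10 mm steel rod. Origin on the worktop, z up, arm along -x. In its plane y = 0 (mm): rod rises at x 22, elbow to level at x 0, level at z 150 to x -78, bends down 35 degrees on a 50 mm radius (centre x -78, z 100) to x -107, z 141, then slopes straight down 35 degrees to its free end at x -148, z 112. Do not force it.
- leg_tip (a point): Middle of the rod at the free end of the sloping leg (the rod's round end reaches 5 mm farther out); axes as the stand's.
- leg_mid (a point): Point on the rod's middle line half-way along the straight sloping leg, 25 mm from leg_tip; axes as the stand's.
- bend_mid (a point): Point on the rod's middle line half-way round the bend; axes as the stand's. From here on the arm turns level. The contact forces of carriage on stand must stay below 30 N altogether; a carriage that jams here, held askew in pitch or height, bears on the rod two or three times as hard as the hand pushes; gripped lightly (30 to 40 N) it can swivel a little in the fingers and follow the bend.
- stop: Dark steel stop ring, 25 mm diameter, 9 mm thick, clamped on the level part of the arm, its place differing each time (face 20 to 36 mm before the stand's origin). Origin at the centre of its front (-x) face; axes as the stand's. It stands fast under the pressing needed.
- carriage: Loose hook carriage, about 0.14 kg: aluminium block 24 (x) x 30 (y) x 40 (z) mm, 14 mm round bore through it along x, 28 mm above the underside; grey grip fin on top, 24 (x) x 14 (y) mm, from 40 to 77 mm up; hooks on both y sides reach 39 mm from the middle, 7 to 24 mm up. Origin at the centre of the underside, z up. Either end may lead; on the rod it hangs fin up by itself.
- carriage_bore (a point): Centre of the carriage's bore, 28 mm above its underside; x is the bore's axis.
- carriage_fin (a point): Grip point in the fin of the carriage, 64 mm above the underside and 36 mm above the bore's middle line; pinch across y (14 mm).
- cup: Bystander: specimen cup with a white lid, 63 mm wide, 72 mm high; origin under its centre. Leave it alone.
- dish: Bystander: shallow round dish, 60 mm wide, 14 mm high; origin under its centre. Leave it alone.
- dropper: Bystander: brown dropper bottle, 37 mm wide, 106 mm high; origin under its centre. Leave it alone.
Not all that is in view belongs to the job. Leave any green look-alike of the carriage alone.

How it is judged:
By the outcome, as a careful person would: the job done as asked, in the order asked, and still so for the second after the job is handed in, with the robot touching nothing.
It also fails if it takes over 72 s, if anything falls off the work surface, if the arm or the gripper's body presses on something with over 40 N, if the wrist force passes 120 N, or if a joint passes its speed limit or range.

### The arm

A 7-joint arm with a two-finger parallel gripper is mounted at the origin on a cart in front of the work surface, level with it; the furniture and walls round the work are solid. World frame = base frame: x ahead of the robot, y to its left, z up, the work surface at z = 0. Lengths are in m, angles in rad, forces in N, time in s.
With the tool pointing down it reaches from about 0.4 to 0.85 m from the base axis. Payload 4.5 kg.
Tool frame: the origin (TCP) lies at the centre of the arm's flange, where the gripper is bolted on; the fingertips stand r.tcp_to_tips ahead of it and the grasp point (between the pads) lies 147 mm ahead of it (r.tcp_to_tips is the distance from the TCP to the fingertips, in m); x points along the fingers, y is the direction in which the jaws open and shut, and the axes are right-handed (so a half turn about x gives the same grasp; the last joint's range is limited). The gripper opens to 88 mm and grips with 3 to 60 N. Pads are 18 mm wide; open, the fingers measure 123 mm over their backs; the gripper's body (75 mm by 187 mm) begins 45 mm behind the grasp point.
Start: joints at [-1.196, 0.689, -0.195, 1.565, 0.157, 0.902, -0.215], TCP at [0.209, 0.589, 0.405] pointing down, gripper open.
Joint ranges: [-3.01, 3.01], [-0.46, 2.08], [-1.47, 1.51], [0.13, 2.56], [-1, 4.14], [0.04, 2.09], [-2.66, 2.66]. Speed limits (rad/s): [2.57, 2.57, 3.14, 3.14, 3.14, 3.14, 3.14].

### API

Orientations are given as a unit quaternion [x, y, z, w].
In Python, from plant import r, eyes gives the robot as it stands.
- The arm moves only by the tool carry_out, never from a script. Its argument "targets" is text: rows parted by semicolons, each of 5 numbers parted by spaces: the opening, from 0 (shut) to 1 (fully open), then the shift along the tool's x, y, z in mm, then the turn about the tool's x in rad. A call has 1 to 20 rows; each row shifts and turns the commanded pose from where the row before left it, along the tool's axes as they then stand; what a row does not reach is not made up. A row lasts 1/12 s, in which the tool goes at most 41.7 mm and 7.16 degrees, less where a joint would pass 70% of its speed; a pose out of reach is approached as far as the arm can. A call is refused whole if a number of a shift passes 41.7 or a number of a turn 0.125, either way. A call with a gripper value outside its range is refused whole. The fingers move at their own pace and stop on an object; "force" is the grip in N (left out, the last holds). Time passes only in rows, so rows that do not move let the fingers close. It gives the time, the measured TCP pose, the force and the opening at its end, in the units of the state.
- r.get_state(): the state, without advancing time (a new reading comes with each control period).
- eyes.snapshot(name): name is "scene" or "side" or "wrist"; returns (picture, depth): 400x640x3 uint8, blue, green, red; 400x640 float32, m along the optical axis (not along the pixel's ray), 0 where there is no reading.
- eyes.camera_params(name): a dict with "intrinsics" (3x3 intrinsics, pixels), "dist_coeffs" ([k1, k2, p1, p2, k3] as OpenCV has them; the pictures are not rectified), "rvec" (rotation vector, rad) and "tvec" (3), from world to camera coordinates, as OpenCV has them; the wrist camera has in their place "T_tool_cam" (4x4, takes a point from camera to tool coordinates, whose origin is the TCP and whose axes are the tool frame's). Camera axes: x right, y down, z forward; pixel columns grow to the right and rows downward; lengths in m; the calibration is good to about 2 mm. A picture is of the moment at which its call begins: read the wrist's pose just before it. camera_params takes no time and is no camera call.
- r.finish_job(): hands the job in, once; it reports no verdict.
The state is a dict: "clock": time; "q": joint angles; "qd": joint speeds; "joint_torque": joint torques, N m; "tool_pos": TCP position; "eef_rot": TCP orientation; "contact_force": force on the tool from outside, world axes, zero at the start; "moment": the same for the moment, N m; "opening": opening from 0.0 (shut) to 1.0 (fully open).
Only numpy, scipy, OpenCV 4.12 (cv2) and the standard library are available. Lean on these libraries where they do the work, as an engineer would, in place of code of your own. Each camera call takes 0.05 s, during which the arm holds its last target.

## Working session

There is one attempt and no reset: what is moved stays moved. The work goes in short steps, Python scripts to look and compute and a tool call to move; the robot and the scene stay as the last step left them, time stands still between calls to the robot, and variables do not carry over. Pictures are saved under pics/ and viewed, and the job is handed in when it is done.

Besides the shell and the picture viewer there is one more tool, called after ">>>" as name(argument=value, ...) on one line, values as JSON. carry_out: Moves the arm, as the interface text tells. Its arguments: {"type":"object","properties":{"targets":{"type":"string"},"force":{"type":"number"}},"required":["targets"]}

```bash
ls; mkdir -p pics; cat > h.py <<'E'
from plant import r, eyes
import numpy as np, cv2
from scipy.spatial.transform import Rotation as R
def cam(name, st=None):
    p=eyes.camera_params(name); K=np.array(p["intrinsics"]); d=np.array(p["dist_coeffs"])
    if "rvec" in p:
        Rm=cv2.Rodrigues(np.array(p["rvec"],float))[0]; t=np.array(p["tvec"]).ravel()
        return K,d,Rm.T,-Rm.T@t
    T=np.array(p["T_tool_cam"]); Rt=R.from_quat(st["eef_rot"]).as_matrix()
    return K,d,Rt@T[:3,:3],Rt@T[:3,3]+np.array(st["tool_pos"])
def pts(c,uv,z):
    K,d,Rw,o=c; uv=np.array(uv,float).reshape(-1,1,2)
    n=cv2.undistortPoints(uv,K,d).reshape(-1,2)
    return (np.c_[n,np.ones(len(n))]*np.array(z).reshape(-1,1))@Rw.T+o
def rays(c,uv):
    p=pts(c,uv,np.ones(len(np.array(uv).reshape(-1,2)))); d=p-c[3]; return c[3],d/np.linalg.norm(d,axis=1)[:,None]
def onz(c,uv,z):
    o,d=rays(c,uv); return o+d*((z-o[2])/d[:,2])[:,None]
def cloud(c,depth):
    v,u=np.mgrid[0:400,0:640]; P=pts(c,np.stack([u,v],-1).reshape(-1,2),depth.ravel()).reshape(400,640,3); P[depth==0]=np.nan; return P
def proj(c,P):
    K,d,Rw,o=c; q=(np.atleast_2d(P)-o)@Rw
    return cv2.projectPoints(q,np.zeros(3),np.zeros(3),K,d)[0].reshape(-1,2)
E
python3 - <<'E'
from h import *
st=r.get_state(); print(st, r.tcp_to_tips)
for n in ["scene","side","wrist"]:
    st=r.get_state(); im,de=eyes.snapshot(n); cv2.imwrite(f"pics/{n}0.png",im); np.savez(f"{n}0.npz",im=im,de=de)
    c=cam(n,st); print(n,c[3],c[2][:,2],(de>0).mean())
E
```

```text
pics
{'clock': 0.0, 'q': array([-1.19619772,  0.68997258, -0.19452079,  1.56635598,  0.15735388,
        0.90252001, -0.21511279]), 'qd': array([-0.00129352, -0.00196101,  0.00014338,  0.00144713, -0.00107858,
       -0.00241195,  0.00110505]), 'joint_torque': array([-1.65541455e-04, -5.27570128e+01, -1.26679871e+00, -1.53426629e+01,
       -5.25793608e-02,  6.72435388e-03,  1.78283722e-04]), 'tool_pos': array([0.20881769, 0.58872686, 0.40391388]), 'eef_rot': array([ 0.11921423,  0.69692137, -0.1205243 ,  0.69682312]), 'contact_force': array([-0.07207839,  0.13760171, -0.06844235]), 'moment': array([-0.0014921 , -0.00577252, -0.00455141]), 'opening': 1.0018804157159902} 0.166
scene [-0.00495204  0.93274781  0.98488789] [ 0.40254747 -0.66059961 -0.63369053] 0.995921875
side [-0.51872233 -0.07594766  1.08813223] [ 0.73233066  0.06421525 -0.6779146 ] 0.996015625
wrist [0.13787234 0.61414265 0.38452528] [ 0.27374246 -0.09869367 -0.95672599] 0.99564453125
```

View pics/scene0.png

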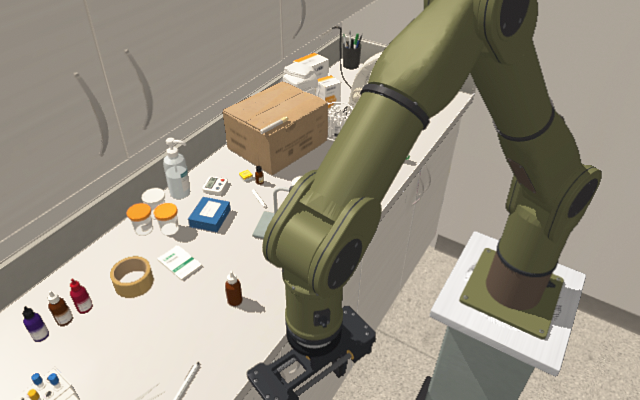

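View pics/side0.png

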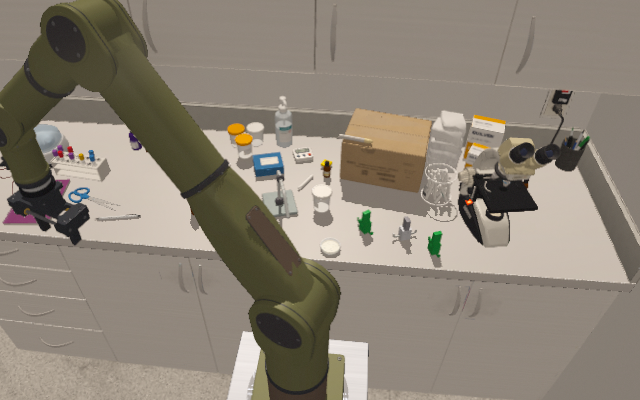

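View pics/wrist0.png

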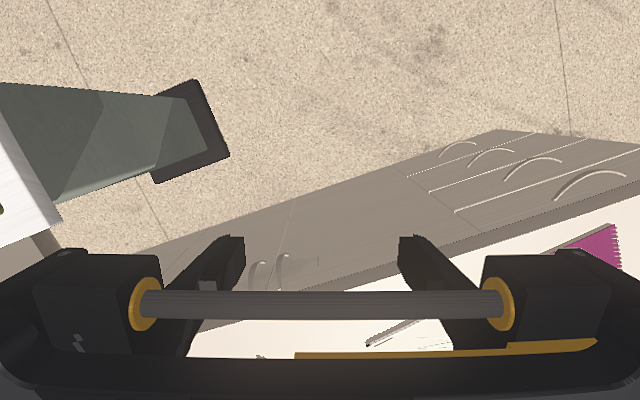

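```bash
python3 - <<'E'
from h import *
f=np.load("side0.npz"); im,de=f["im"],f["de"]; c=cam("side"); P=cloud(c,de)
cr=im[140:270,240:460]; cv2.imwrite("pics/side_crop.png",cv2.resize(cr,None,fx=3.6,fy=3.6,interpolation=cv2.INTER_CUBIC))
for u,v in [(278,205),(290,212),(321,190),(330,246),(405,222),(405,232),(365,222),(435,242),(327,165),(279,172),(281,185)]:
    print((u,v),P[v,u].round(3),im[v,u])
print(c[0])
E
```

```text
(278, 205) [0.598 0.132 0.015] [80 85 84]
(290, 212) [0.572 0.091 0.015] [141 151 150]
(321, 190) [ 0.623 -0.     0.07 ] [222 237 248]
(330, 246) [ 0.445 -0.043  0.014] [221 241 249]
(405, 222) [ 0.519 -0.257  0.062] [73 72 78]
(405, 232) [ 0.504 -0.26   0.036] [123 126 130]
(365, 222) [ 0.528 -0.141  0.04 ] [37 93 20]
(435, 242) [ 0.466 -0.343  0.044] [35 95 19]
(327, 165) [ 0.77  -0.008  0.053] [26 26 30]
(279, 172) [0.597 0.124 0.152] [185 195 201]
(281, 185) [0.537 0.109 0.155] [170 180 186]
[[494.33556571   0.         312.95177705]
 [  0.         494.33556571 198.63754341]
 [  0.           0.           1.        ]]
```

View pics/side_crop.png

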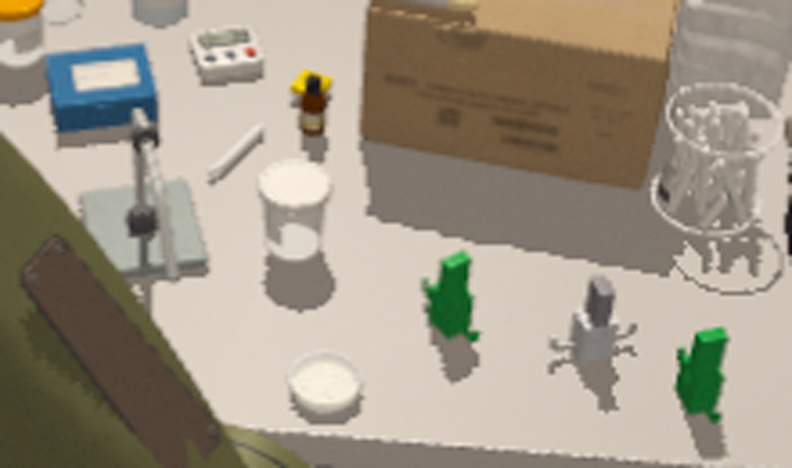

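```bash
python3 - <<'E'
from h import *
st=r.get_state(); M=R.from_quat(st["eef_rot"]).as_matrix(); print(M.round(4))
print(np.array(eyes.camera_params("wrist")["T_tool_cam"]).round(4))
f=np.load("side0.npz"); im,de=f["im"],f["de"]; c=cam("side"); P=cloud(c,de)
def reg(lo,hi):
    m=np.all((P>lo)&(P<hi),axis=2); return P[m],np.argwhere(m)
Q,_=reg([.45,-.31,.005],[.57,-.21,.09])
print(len(Q))
for z0,z1 in [(.005,.027),(.027,.042),(.045,.08)]:
    q=Q[(Q[:,2]>z0)&(Q[:,2]<z1)]; print(z0,len(q),q.min(0).round(3),q.max(0).round(3),q.mean(0).round(3))
    if len(q)>4:
        w,v=np.linalg.eigh(np.cov(q[:,:2].T)); print(v[:,1],np.sqrt(w))
Q,px=reg([.40,.05,.09],[.68,.17,.2]); print(len(Q))
for q,p in sorted(zip(Q.tolist(),px.tolist())): print(np.round(q,3),p,end=';')
E
```

```text
[[-4.000e-04  3.341e-01  9.425e-01]
 [-1.400e-03  9.425e-01 -3.341e-01]
 [-1.000e+00 -1.400e-03  1.000e-04]]
[[-3.000e-04 -2.909e-01  9.568e-01  1.950e-02]
 [ 1.000e+00 -1.000e-03 -0.000e+00  2.000e-04]
 [ 1.000e-03  9.568e-01  2.909e-01 -7.530e-02]
 [ 0.000e+00  0.000e+00  0.000e+00  1.000e+00]]
272
0.005 122 [ 0.452 -0.302  0.005] [ 0.57  -0.21   0.027] [ 0.511 -0.259  0.015]
[-0.34811595  0.93745148] [0.01483594 0.02162928]
0.027 55 [ 0.501 -0.294  0.027] [ 0.526 -0.242  0.042] [ 0.512 -0.259  0.036]
[0.04515323 0.99898007] [0.00652647 0.01215066]
0.045 85 [ 0.503 -0.271  0.045] [ 0.529 -0.25   0.079] [ 0.513 -0.259  0.065]
[-0.84674609 -0.53199724] [0.00443081 0.00790902]
209
[0.448 0.081 0.116] [217, 287];[0.449 0.083 0.115] [217, 286];[0.45  0.078 0.115] [217, 288];[0.45  0.081 0.118] [216, 287];[0.451 0.084 0.117] [216, 286];[0.452 0.081 0.109] [218, 287];[0.452 0.081 0.12 ] [215, 287];[0.452 0.078 0.116] [216, 288];[0.453 0.084 0.122] [214, 286];[0.454 0.084 0.118] [215, 286];[0.455 0.079 0.121] [214, 288];[0.457 0.079 0.115] [215, 288];[0.458 0.082 0.118] [214, 287];[0.459 0
[... 5368 characters left out ...]
0.154] [173, 277];[0.592 0.126 0.153] [173, 278];[0.595 0.127 0.153] [172, 278];[0.596 0.13  0.153] [172, 277];[0.597 0.124 0.152] [172, 279];[0.6   0.128 0.154] [171, 278];[0.602 0.131 0.152] [171, 277];[0.604 0.125 0.151] [171, 279];[0.604 0.134 0.146] [172, 276];[0.605 0.128 0.153] [170, 278];[0.605 0.135 0.149] [171, 276];[0.606 0.134 0.1  ] [183, 277];[0.607 0.132 0.151] [170, 277];[0.609 0.131 0.09 ] [185, 278];[0.609 0.131 0.094] [184, 278];[0.609 0.134 0.102] [182, 277];[0.611 0.128 0.093] [184, 279];[0.612 0.132 0.095] [183, 278];[0.613 0.137 0.126] [175, 276];[0.614 0.138 0.101] [181, 276];[0.615 0.137 0.132] [173, 276];[0.617 0.137 0.127] [174, 276];[0.618 0.139 0.094] [182, 276];
```

>>> carry_out(targets="1 0 -10 0 -0.107;1 0 -20 0 -0.107;1 0 -30 5 -0.107;1 0 -34 8 -0.107;1 0 -34 8 -0.107;1 0 -34 8 -0.107;1 0 -34 12 0;1 0 -34 12 0;1 0 -34 12 0;1 0 -34 12 0;1 0 -34 12 0;1 0 -34 12 0;1 0 -34 12 0;1 0 -34 12 0;1 0 -25 12 0;1 0 -15 10 0;1 0 0 0 0;1 0 0 0 0")

```text
clock: 1.65
tool_pos: [0.4403, 0.1671, 0.4045]
eef_rot: [-0.105, 0.699, 0.105, 0.699]
contact_force: [-0.5, -0.2, 0.3]
opening: 0.996
```

```bash
cat > look.py <<'E'
from h import *
import sys
tag=sys.argv[1]
for n in sys.argv[2:]:
    st=r.get_state(); im,de=eyes.snapshot(n); cv2.imwrite(f"pics/{n}{tag}.png",im)
    np.savez(f"{n}{tag}.npz",im=im,de=de,pos=st["tool_pos"],rot=st["eef_rot"])
    print(n,st["clock"],st["tool_pos"],R.from_quat(st["eef_rot"]).as_matrix()[:,2].round(4))
E
python3 look.py 1 wrist side
```

```text
wrist 1.65 [0.44029375 0.16713165 0.4045028 ] [ 9.557e-01  2.944e-01 -3.000e-04]
side 1.7 [0.43953435 0.16812738 0.40460253] [ 9.549e-01  2.968e-01 -5.000e-04]
```

View pics/wrist1.png

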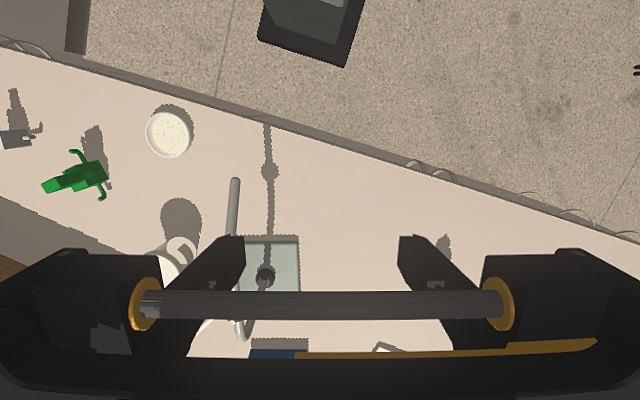

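View pics/side1.png

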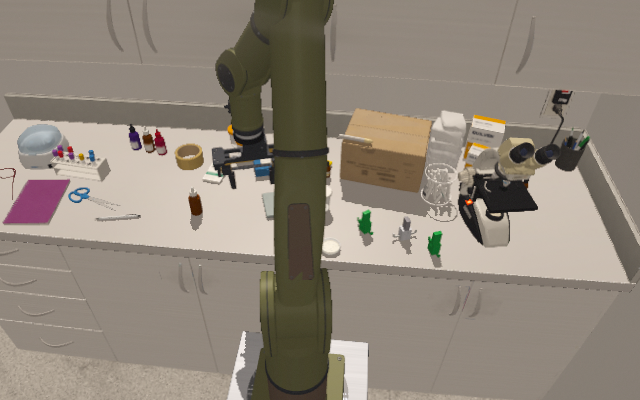

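>>> carry_out(targets="1 0 -10 15 0;1 0 -14 20 0;1 0 -14 20 0;1 0 -12 20 0;1 0 0 10 0;1 0 0 0 0;1 0 0 0 0")

```text
clock: 2.33
tool_pos: [0.535, 0.1468, 0.4045]
eef_rot: [-0.107, 0.699, 0.107, 0.699]
contact_force: [-0.9, 0.1, 0.8]
opening: 0.999
```

```bash
python3 look.py 2 wrist
```

```text
wrist 2.3333 [0.53500034 0.14677431 0.40449612] [ 9.542e-01  2.992e-01 -9.000e-04]
```

View pics/wrist2.png

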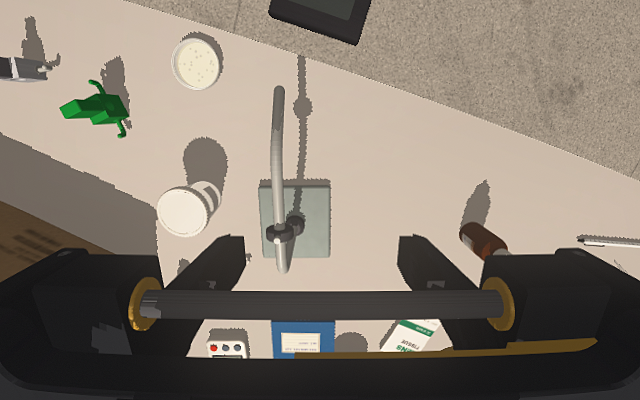

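```bash
python3 - <<'E'
from h import *
f=np.load("wrist2.npz"); im,de=f["im"],f["de"]; st=dict(tool_pos=f["pos"],eef_rot=f["rot"]); c=cam("wrist",st); P=cloud(c,de)
print("depth const table", np.nanmedian(P[150:200,380:420,2]))
yaw=None
m=np.zeros((400,640),bool); m[80:275,262:300]=1
m&=(P[...,2]>.09)&(P[...,2]<.2)
Q=P[m]; px=np.argwhere(m); print(len(Q))
# level part before ring
from scipy.optimize import least_squares
# row-wise centre of mask -> ray onto centreline height
rows=[]
for v in range(84,275,4):
    u=np.argwhere(m[v]).ravel()
    if len(u): rows.append((v,u.min(),u.max(),P[v,int(u.mean())].round(4)))
for x in rows: print(*x)
E
```

```text
depth const table 0.0006149020929439586
2510
88 275 283 [0.4526 0.082  0.1165]
92 274 284 [0.456  0.0834 0.1194]
96 273 284 [0.4596 0.0839 0.1225]
100 273 284 [0.4628 0.0851 0.1244]
104 273 283 [0.466  0.0862 0.1262]
108 273 283 [0.4692 0.0877 0.1304]
112 272 283 [0.4726 0.088  0.1324]
116 272 283 [0.4757 0.0892 0.1344]
120 272 283 [0.4789 0.0902 0.1354]
124 272 283 [0.4818 0.0915 0.139 ]
128 272 282 [0.4848 0.0927 0.1415]
132 271 282 [0.4881 0.0929 0.1426]
136 271 282 [0.4909 0.0942 0.146 ]
140 271 282 [0.4939 0.0952 0.1477]
144 271 282 [0.497  0.0962 0.1482]
148 271 282 [0.4998 0.0973 0.151 ]
152 271 282 [0.5026 0.0984 0.1528]
156 270 282 [0.5057 0.0993 0.1533]
160 271 282 [0.5089 0.1002 0.1537]
164 271 282 [0.512  0.101  0.1541]
168 271 282 [0.5151 0.102  0.1549]
172 271 282 [0.5181 0.1029 0.1558]
176 271 282 [0.5214 0.1038 0.1555]
180 271 282 [0.5245 0.1047 0.1563]
184 272 282 [0.5278 0.1063 0.1556]
188 272 283 [0.5312 0.1072 0.1554]
192 272 283 [0.5347 0.108  0.1548]
196 272 283 [0.5376 0.1091 0.1566]
200 273 283 [0.5412 0.1107 0.1553]
204 273 283 [0.5444 0.1116 0.156 ]
208 273 284 [0.5482 0.1125 0.1551]
212 273 284 [0.551  0.1135 0.157 ]
216 273 284 [0.5545 0.1145 0.1571]
220 274 284 [0.5584 0.1154 0.1563]
224 274 287 [0.5623 0.1179 0.1544]
228 267 293 [0.5652 0.119  0.1562]
232 266 293 [0.5676 0.1192 0.1596]
236 266 293 [0.5688 0.1202 0.1647]
240 268 290 [0.571  0.1212 0.1675]
244 275 285 [0.5801 0.1229 0.1562]
248 275 292 [0.5846 0.1265 0.1535]
252 276 292 [0.5878 0.1284 0.1543]
256 276 291 [0.5916 0.1286 0.155 ]
260 276 291 [0.5957 0.1297 0.1548]
264 277 290 [0.5997 0.1307 0.1547]
268 278 289 [0.6054 0.1319 0.152 ]
272 280 286 [0.6113 0.1331 0.1491]
```

```bash
cat > fit.py <<'E'
from h import *
from scipy.optimize import least_squares
# centreline samples in stand plane
a=np.radians(np.linspace(0,35,20)); 
cl=np.vstack([np.c_[np.linspace(-15,-78,80),np.full(80,150.)],np.c_[-78-50*np.sin(a),100+50*np.cos(a)],
   np.c_[np.linspace(-106.68,-147.6,60),np.linspace(140.96,112.3,60)]])/1000
from scipy.spatial import cKDTree
T=cKDTree(np.c_[cl[:,0],np.zeros(len(cl)),cl[:,1]])
def loc(P,p):
    c,s=np.cos(p[2]),np.sin(p[2]); d=P[:,:2]-p[:2]
    return np.c_[d@[c,s],d@[-s,c],P[:,2]-p[3]]
def fit(Q):
    f=lambda p:T.query(loc(Q,p))[0]-.005
    return least_squares(f,[.577,.123,.303,0],loss="soft_l1",f_scale=.001)
if __name__=="__main__":
    for n,s in [("wrist2",1),("side0",0)]:
        f=np.load(n+".npz"); im,de=f["im"],f["de"]
        c=cam("wrist",dict(tool_pos=f["pos"],eef_rot=f["rot"])) if s else cam("side"); P=cloud(c,de)
        Q=P.reshape(-1,3); Q=Q[np.isfinite(Q).all(1)]
        L=loc(Q,[.577,.123,.303,0]); Q=Q[(L[:,0]>-.16)&(L[:,0]<-.0)&(abs(L[:,1])<.02)&(L[:,2]>.1)&(L[:,2]<.18)]
        L=loc(Q,[.577,.123,.303,0]); d=T.query(L)[0]
        q=Q[(d<.010)&((L[:,0]<-.042))]
        o=fit(q); print(n,len(q),o.x,np.degrees(o.x[2]),"rms mm",1e3*np.sqrt((o.fun**2).mean()))
        L=loc(Q,o.x); rad=np.hypot(L[:,1],L[:,2]-.15); k=(rad>.0085)&(rad<.014)&(L[:,0]>-.05)
        print("ring",k.sum(),np.sort(L[k,0])[:12].round(4),np.percentile(L[k,0],[5,50,95]).round(4), "tip min",np.sort(L[:,0])[:3])
E
python3 fit.py
```

```text
wrist2 1240 [5.80883374e-01 1.21133046e-01 2.87873128e-01 2.63360385e-04] 16.49391528886815 rms mm 1.4530366431196478
ring 297 [-0.0137 -0.0137 -0.0136 -0.0136 -0.0135 -0.0135 -0.0135 -0.0135 -0.0135
 -0.0135 -0.0135 -0.0135] [-0.0134 -0.0114 -0.0054] tip min [-0.13610517 -0.13592681 -0.1358952 ]
side0 97 [ 5.84281635e-01  1.20919849e-01  2.80278149e-01 -5.09996775e-04] 16.058755013110787 rms mm 1.763013207789381
ring 28 [-0.0452 -0.0313 -0.0198 -0.0192 -0.018  -0.0173 -0.0167 -0.0166 -0.0166
 -0.0163 -0.0162 -0.0157] [-0.0273 -0.015  -0.0087] tip min [-0.14162738 -0.14083954 -0.14074002]
```

```bash
sed -i 's/\.577,\.123,\.303,0/.5942,.1266,.303,0/g' fit.py; python3 fit.py
```

```text
wrist2 1502 [0.59541975 0.12733095 0.31173972 0.00060865] 17.861370013381418 rms mm 0.4992499270138987
ring 300 [-0.0294 -0.0293 -0.0293 -0.0293 -0.0293 -0.0292 -0.0292 -0.0292 -0.0292
 -0.0292 -0.0292 -0.0292] [-0.0291 -0.027  -0.0212] tip min [-0.15179524 -0.15169781 -0.15168678]
side0 128 [5.92566961e-01 1.24537286e-01 2.95932137e-01 1.78635184e-04] 16.95566246146211 rms mm 1.7588978032017675
ring 28 [-0.0402 -0.0295 -0.0281 -0.0271 -0.0262 -0.0259 -0.0256 -0.0255 -0.0255
 -0.0253 -0.025  -0.0248] [-0.029  -0.0239 -0.0184] tip min [-0.15060797 -0.14986564 -0.14967849]
```

>>> carry_out(targets="0.6 0 -15 -4 0;0.6 0 -25 -8 0;0.6 5 -30 -8 0;0.6 5 -30 -9 0;0.6 5 -30 -9 0;0.6 5 -30 -9 0;0.6 5 -30 -9 0;0.6 5 -30 -9 0;0.6 5 -30 -9 0;0.6 5 -30 -9 0;0.6 5 -30 -9 0;0.6 5 -30 -9 0;0.6 5 -30 -7 0;0.6 0 -15 -5 0;0.6 0 -10 0 0;0.6 0 0 0 0;0.6 0 0 0 0")

```text
clock: 3.8
tool_pos: [0.5455, -0.2638, 0.35]
eef_rot: [-0.106, 0.699, 0.107, 0.699]
contact_force: [-0.1, 0.1, 0.1]
opening: 0.598
```

```bash
python3 look.py 3 wrist side
```

```text
wrist 3.8 [ 0.54548996 -0.26376045  0.34997985] [9.544e-01 2.984e-01 8.000e-04]
side 3.85 [ 0.5456172  -0.26310193  0.35002865] [9.541e-01 2.996e-01 9.000e-04]
```

View pics/wrist3.png

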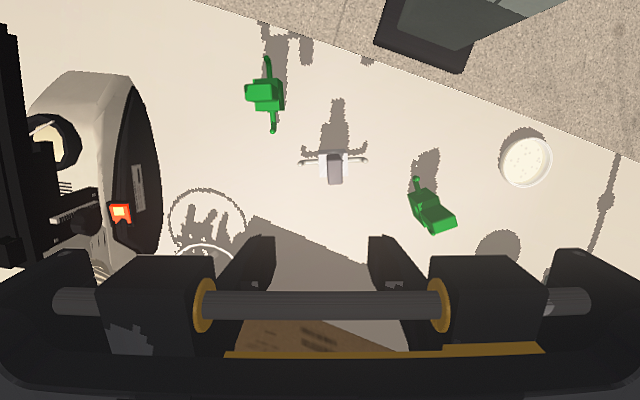

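```bash
python3 - <<'E'
from h import *
f=np.load("wrist3.npz"); im,de=f["im"],f["de"]; st=dict(tool_pos=f["pos"],eef_rot=f["rot"]); c=cam("wrist",st); P=cloud(c,de)
def rect(lo,hi,win):
    m=np.zeros((400,640),bool); m[win[1]:win[3],win[0]:win[2]]=1
    m&=(P[...,2]>lo)&(P[...,2]<hi); Q=P[m]; b=cv2.minAreaRect((Q[:,:2]*1000).astype(np.float32)); print(lo,len(Q),b,Q[:,2].mean()); return Q
rect(.073,.082,(290,130,380,200))
Q=rect(.005,.03,(290,130,380,200))
Q=rect(.033,.043,(290,130,380,200))
# hooks
m=np.zeros((400,640),bool); m[140:185,290:380]=1; m&=(P[...,2]>.008)&(P[...,2]<.04)
q=P[m]; l=cv2.fitLine((q[:,:2]*1000).astype(np.float32),cv2.DIST_HUBER,0,.01,.01).ravel(); print(l,np.degrees(np.arctan2(l[1],l[0])))
cr=im[120:210,280:400]; cv2.imwrite("pics/c3.png",cv2.resize(cr,None,fx=6,fy=6))
E
```

```text
0.073 397 ((518.5166625976562, -258.7095947265625), (23.899093627929688, 13.802504539489746), 17.84624671936035) 0.07729722683901877
0.005 311 ((515.0042724609375, -260.1070556640625), (17.25775909423828, 76.06571960449219), 23.314655303955078) 0.016172214853276766
0.033 342 ((518.8961181640625, -258.49468994140625), (24.3834171295166, 29.878618240356445), 20.320552825927734) 0.0403184050660338
[ 3.4863868e-01 -9.3725717e-01  5.1732001e+02 -2.5948801e+02] -69.595924
```

View pics/c3.png

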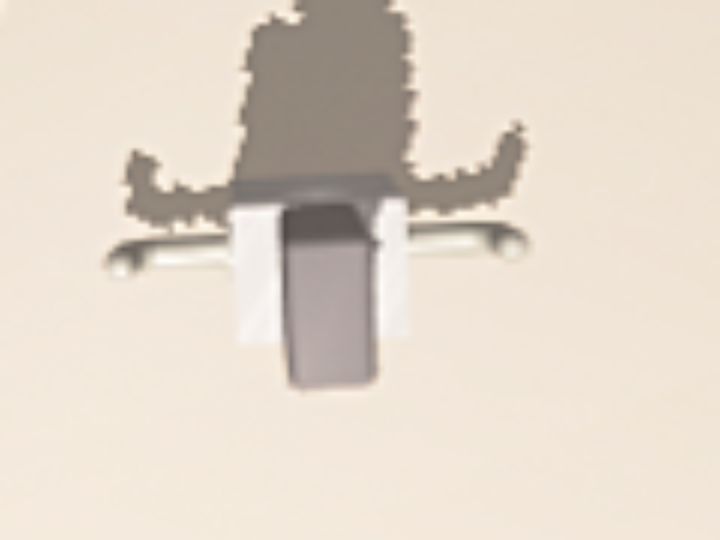

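>>> carry_out(targets="0.6 0 4 -8 -0.05;0.6 10 5 -8 0;0.6 20 5 -8 0;0.6 20 0 0 0;0.6 20 0 0 0;0.6 15 0 0 0;0.6 10 0 0 0;0.6 0 0 0 0;0.6 0 0 0 0")

```text
clock: 4.65
tool_pos: [0.5183, -0.2592, 0.2549]
eef_rot: [-0.124, 0.696, 0.124, 0.696]
contact_force: [-0.7, 0.0, 0.8]
opening: 0.601
```

```bash
cat > s.py <<'E'
from h import *
st=r.get_state(); M=R.from_quat(st["eef_rot"]).as_matrix(); print(round(st["clock"],2),"yaw",np.degrees(np.arctan2(M[1,2],M[0,2])).round(2),"tool",st["tool_pos"].round(4),"grasp",(st["tool_pos"]+.147*M[:,0]).round(4),"F",st["contact_force"].round(2),"Ftool",(M.T@st["contact_force"]).round(2),"M",(M.T@st["moment"]).round(2),"op",round(st["opening"],3))
import sys
if len(sys.argv)>1:
    t=np.array([float(a) for a in sys.argv[1:4]]); print("to go tool mm",(M.T@(t-(st["tool_pos"]+.147*M[:,0]))*1000).round(1))
E
python3 s.py .5187 -.2586 .065
```

```text
4.65 yaw 20.22 tool [ 0.5183 -0.2592  0.2549] grasp [ 0.5183 -0.2591  0.1079] F [-0.66  0.02  0.76] Ftool [-0.76  0.25 -0.61] M [-0.01  0.03  0.12] op 0.601
to go tool mm [42.9  0.3  0.5]
```

>>> carry_out(targets="0.6 15 0 0 0;0.6 15 0 0 0;0.6 10 0 0 0;0.6 3 0 0 0;0.6 0 0 0 0;0.3 0 0 0 0;0.1 0 0 0 0;0.1 0 0 0 0;0.1 0 0 0 0;0.1 0 0 0 0;0.1 0 0 0 0;0.1 0 0 0 0", force=10)

```text
clock: 5.65
tool_pos: [0.518, -0.2602, 0.2118]
eef_rot: [-0.124, 0.696, 0.124, 0.696]
contact_force: [0.3, 0.3, 0.3]
opening: 0.163
```

```bash
python3 s.py .5187 -.2586 .065; python3 look.py 4 side wrist; python3 -c "
import cv2
cv2.imwrite('pics/s4.png',cv2.resize(cv2.imread('pics/side4.png')[180:280,340:480],None,fx=5,fy=5,interpolation=2))"
```

```text
5.65 yaw 20.12 tool [ 0.518  -0.2602  0.2118] grasp [ 0.518  -0.2602  0.0648] F [0.27 0.33 0.34] Ftool [-0.34  0.22  0.36] M [-0.03  0.08  0.08] op 0.163
to go tool mm [-0.2  1.3  1.2]
side 5.65 [ 0.51801737 -0.26019752  0.21181927] [9.39e-01 3.44e-01 2.00e-04]
wrist 5.7 [ 0.51802983 -0.26019533  0.21180445] [9.39e-01 3.44e-01 1.00e-04]
```

View pics/s4.png

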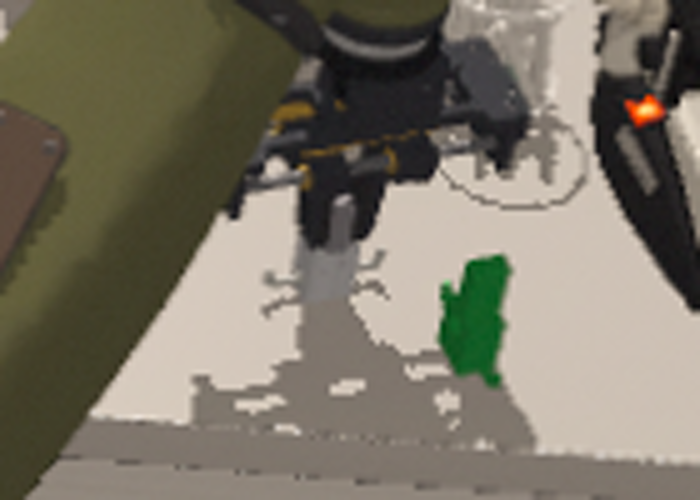

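View pics/wrist4.png

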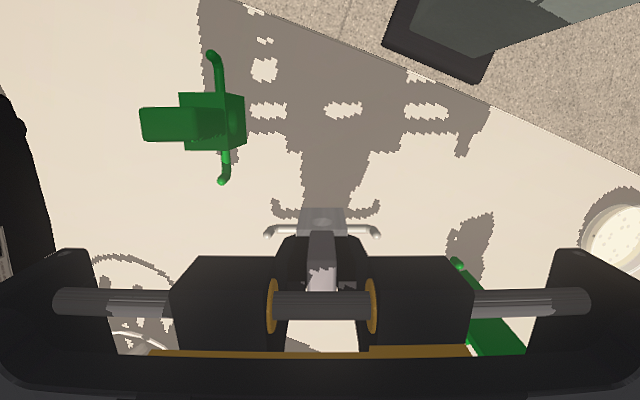

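>>> carry_out(targets="0.1 0.5 -2 0 0;0.1 0.3 0 -1.5 0;0.1 0 0 -3 0;0.1 0.2 0 -3 0;0.1 0.2 0 -3 0;0.1 0.1 0 -3 0;0.1 0.1 0 -3 0;0.1 0.2 0 -2.5 0;0.1 0 0 0 0;0.1 0 0 0 0")

```text
clock: 6.58
tool_pos: [0.5012, -0.2676, 0.2106]
eef_rot: [-0.123, 0.696, 0.124, 0.697]
contact_force: [-0.1, 3.0, 6.8]
opening: 0.155
```

```bash
python3 s.py .5187 -.2586 .065; python3 look.py 5 side wrist; python3 -c "
import cv2
cv2.imwrite('pics/s5.png',cv2.resize(cv2.imread('pics/side5.png')[180:280,340:480],None,fx=5,fy=5,interpolation=2))
cv2.imwrite('pics/w5.png',cv2.resize(cv2.imread('pics/wrist5.png')[170:350,220:440],None,fx=3,fy=3,interpolation=2))"
```

```text
6.58 yaw 20.18 tool [ 0.5012 -0.2676  0.2106] grasp [ 0.5013 -0.2674  0.0636] F [-0.09  2.96  6.81] Ftool [-6.81  2.82  0.95] M [ 0.02 -0.17  0.84] op 0.155
to go tool mm [-1.4  2.3 19.4]
side 6.5833 [ 0.50118065 -0.26761798  0.2105873 ] [0.9386 0.345  0.0013]
wrist 6.6333 [ 0.501198   -0.26763017  0.21061136] [0.9386 0.345  0.0012]
```

View pics/s5.png

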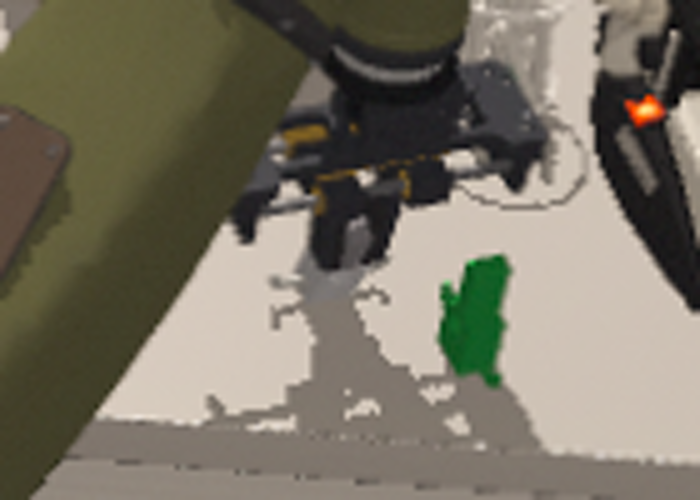

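View pics/w5.png

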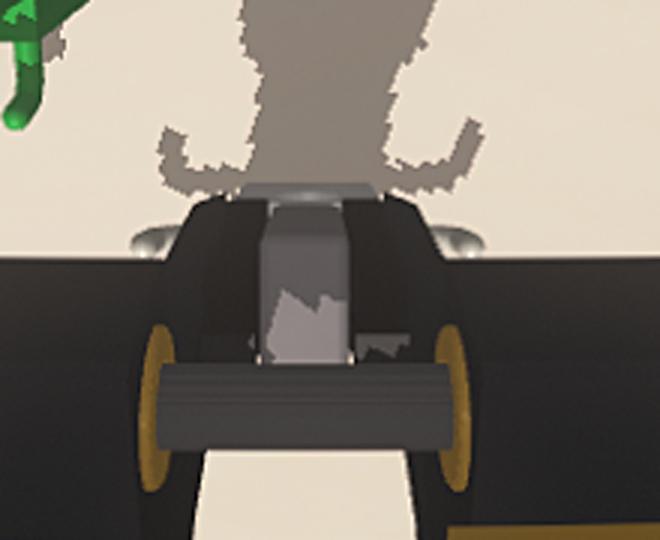

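>>> carry_out(targets="0.1 0 1 0 0;0.1 0 1 0 0;0.1 0.1 0 -2 0;0.1 0.3 0 -3 0;0.1 0.4 0 -3 0;0.1 0.5 0 -3 0;0.1 0.6 0 -3 0;0.1 0.8 0 -3 0;0.1 0.9 0 -3 0;0.1 1 0 -2.5 0;0.1 0 0 0 0;0.1 0 0 0 0")

```text
clock: 7.68
tool_pos: [0.4783, -0.2748, 0.2052]
eef_rot: [-0.123, 0.697, 0.123, 0.696]
contact_force: [0.1, -0.8, 0.7]
opening: 0.157
```

```bash
cat > tilt.py <<'E'
from h import *
import sys
# tilt from hooks/fin: points of carriage seen by side cam; print image crop
t=sys.argv[1]
im=cv2.imread(f'pics/side{t}.png'); w=cv2.imread(f'pics/wrist{t}.png')
a=cv2.resize(im[180:280,340:480],(560,400),interpolation=2); b=cv2.resize(w[170:350,220:440],(489,400),interpolation=2)
o=np.hstack([a[:,80:400],b]); cv2.imwrite(f'pics/x{t}.png',o[:, :800])
E
python3 s.py .5187 -.2586 .065; python3 look.py 6 side wrist; python3 tilt.py 6
```

```text
7.68 yaw 20.09 tool [ 0.4783 -0.2748  0.2052] grasp [ 0.478  -0.2748  0.0582] F [ 0.06 -0.76  0.66] Ftool [-0.66 -0.73 -0.21] M [ 0.   -0.07 -0.07] op 0.157
to go tool mm [-6.9  1.3 43.8]
side 7.6833 [ 0.47831329 -0.27481012  0.2052278 ] [ 0.9391  0.3436 -0.0019]
wrist 7.7333 [ 0.47836419 -0.27476291  0.20523675] [ 0.9391  0.3436 -0.0019]
```

View pics/x6.png

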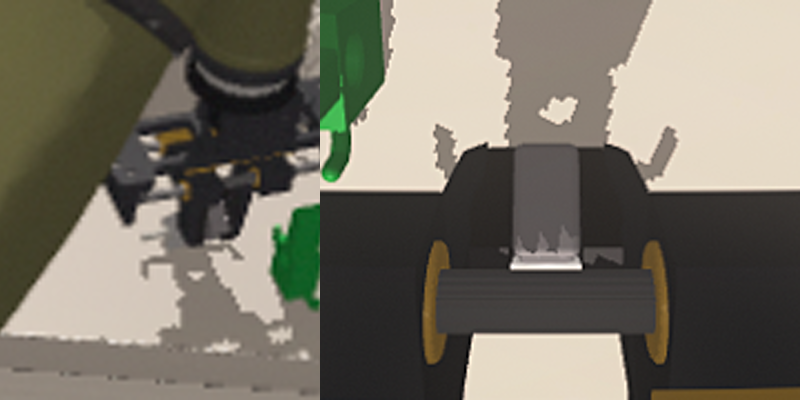

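>>> carry_out(targets="0.1 0 0 0 0;0.1 0 0 0 0;0.1 0 0 0 0;0.1 -3 0 0 0;0.1 -8 0 0 0;0.1 -15 0 0 0;0.1 -20 0 0 0;0.1 -20 0 0 0;0.1 -20 0 0 0;0.1 -20 0 0 0;0.1 -20 0 0 0;0.1 -15 0 0 0;0.1 -8 0 0 0;0.1 0 0 0 0;0.1 0 0 0 0", force=30)

```text
clock: 9.03
tool_pos: [0.4788, -0.2744, 0.3545]
eef_rot: [-0.124, 0.696, 0.124, 0.696]
contact_force: [-0.0, -0.2, -1.7]
opening: 0.157
```

```bash
python3 s.py; python3 look.py 7 side wrist; python3 tilt.py 7
python3 - <<'E'
from h import *
f=np.load("wrist7.npz"); im,de=f["im"],f["de"]; st=dict(tool_pos=f["pos"],eef_rot=f["rot"])
c=cam("wrist",st); P=cloud(c,de); M=R.from_quat(st["eef_rot"]).as_matrix(); L=(P-st["tool_pos"])@M*1000; L[...,0]-=147
for u in (312,318,324):
  for v in range(225,300,4): print(u,v,L[v,u].round(1),im[v,u])
E
```

```text
9.03 yaw 20.13 tool [ 0.4788 -0.2744  0.3545] grasp [ 0.4788 -0.2744  0.2075] F [-0.01 -0.19 -1.72] Ftool [ 1.72 -0.17 -0.08] M [0.02 0.02 0.05] op 0.157
side 9.0333 [ 0.47882593 -0.27444064  0.35453146] [9.389e-01 3.441e-01 1.000e-04]
wrist 9.0833 [ 0.47861518 -0.27443084  0.35387021] [ 0.9389  0.3441 -0.001 ]
312 225 [205.8 -11.5  60.5] [209 225 237]
312 229 [206.4 -11.5  66.2] [209 225 236]
312 233 [205.2 -11.6  71.2] [207 228 240]
312 237 [ -5.2  -4.  -19.3] [86 89 95]
312 241 [ -6.   -4.  -17.6] [87 89 96]
312 245 [ -8.2  -4.  -16.6] [87 89 96]
312 249 [ -8.6  -4.  -14.7] [87 89 95]
312 253 [-10.1  -4.  -13.4] [87 89 96]
312 257 [-10.3  -4.  -11.5] [86 87 94]
312 261 [-11.8  -3.9 -10.2] [84 86 93]
312 265 [-13.5  -3.9  -9.1] [86 87 92]
312 269 [-14.3  -3.9  -7.5] [85 86 92]
312 273 [-14.9  -3.9  -5.8] [85 85 92]
312 277 [-15.9  -3.9  -4.3] [84 85 91]
312 281 [-16.7  -3.9  -2.7] [75 75 80]
312 285 [-17.1  -3.9  -0.9] [156 158 168]
312 289 [26.6 -5.6 31.4] [215 221 229]
312 293 [-59.9  -2.3 -27.1] [52 52 55]
312 297 [-60.9  -2.2 -26.5] [55 56 57]
318 225 [206.3  -3.8  60.7] [208 2
[... 777 characters left out ...]
05.8   3.8  66. ] [208 224 237]
324 233 [206.1   3.8  71.6] [209 228 241]
324 237 [ -6.    1.6 -19.6] [88 89 96]
324 241 [ -6.4   1.6 -17.7] [87 90 96]
324 245 [ -7.9   1.6 -16.4] [88 90 96]
324 249 [ -8.8   1.6 -14.8] [86 88 95]
324 253 [ -9.4   1.6 -13. ] [86 88 95]
324 257 [ -9.7   1.6 -11.1] [85 87 94]
324 261 [-11.5   1.6 -10. ] [84 86 92]
324 265 [-13.6   1.6  -9.1] [85 86 92]
324 269 [-13.6   1.6  -7.1] [84 86 90]
324 273 [-14.7   1.6  -5.7] [84 85 91]
324 277 [-16.3   1.6  -4.6] [83 84 91]
324 281 [-17.    1.6  -3. ] [81 81 87]
324 285 [-16.9   1.6  -0.8] [156 158 169]
324 289 [26.2  2.  31.1] [232 236 240]
324 293 [-59.4   1.1 -26.7] [51 52 53]
324 297 [-61.5   1.1 -26.9] [54 56 56]
```

View pics/side7.png

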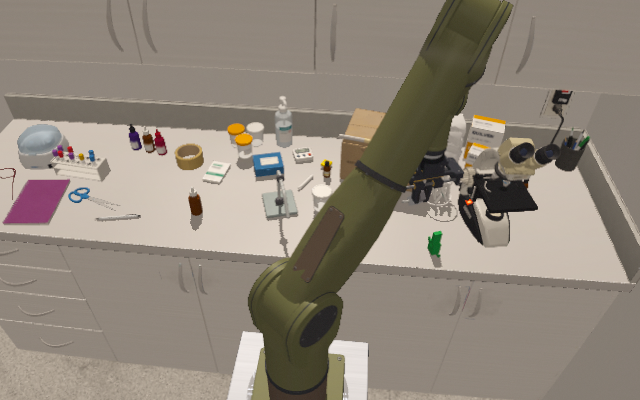

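View pics/wrist7.png

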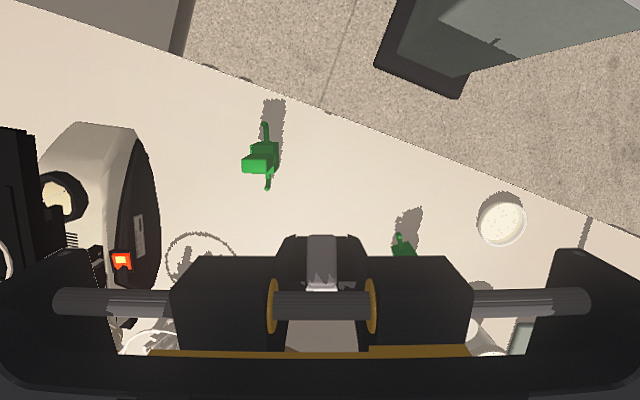

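```bash
cat > top.py <<'E'
from h import *
import sys
f=np.load(f"wrist{sys.argv[1]}.npz"); im,de=f["im"],f["de"]; st=dict(tool_pos=f["pos"],eef_rot=f["rot"])
c=cam("wrist",st); P=cloud(c,de); M=R.from_quat(st["eef_rot"]).as_matrix(); L=(P-st["tool_pos"])@M*1000; L[...,0]-=147
m=np.zeros((400,640),bool); m[190:292,305:332]=1; m&=(abs(L[...,0]+10)<14)&(abs(L[...,2]+5)<28)
Q=L[m]; Q=Q[~np.isnan(Q).any(1)]
for _ in range(3):
    A=np.c_[Q[:,2],Q[:,1],np.ones(len(Q))]; k,*_=np.linalg.lstsq(A,Q[:,0],rcond=None); res=Q[:,0]-A@k; Q=Q[abs(res)<max(1.2,2.0*res.std())]
th=np.arctan(-k[0]); n=np.array([-np.cos(th),-np.sin(th)]); d=np.array([-np.sin(th),np.cos(th)])
s=Q[:,[0,2]]@d; print(len(Q),"tilt deg",np.degrees(th).round(2),"roll",np.degrees(np.arctan(k[1])).round(2),"top dist",(Q[:,[0,2]]@n).mean().round(2),"along",np.percentile(s,[1,99]).round(1),"y",np.percentile(Q[:,1],[1,99]).round(1))
E
python3 top.py 7
```

```text
1195 tilt deg 35.75 roll -3.26 top dist 15.49 along [-13.6   9.2] y [-6.3  4.9]
```

>>> carry_out(targets="0.1 0 10 0 0.02;0.1 0 20 2 0.02;0.1 0 26 3 0;0.1 0 28 3 0;0.1 0 28 3 0;0.1 0 28 3 0;0.1 0 28 3 0;0.1 0 28 3 0;0.1 0 28 3 0;0.1 0 28 3 0;0.1 0 28 3 0;0.1 0 28 4 0;0.1 0 26 4 0;0.1 0 20 4 0;0.1 0 12 2 0;0.1 0 6 0 0;0.1 0 0 0 0;0.1 0 0 0 0")

```text
clock: 10.63
tool_pos: [0.4051, 0.092, 0.3541]
eef_rot: [-0.11, 0.699, 0.109, 0.698]
contact_force: [1.1, -1.1, -1.8]
opening: 0.158
```

```bash
python3 s.py .4126 .0684 .1226; python3 look.py 8 wrist; python3 top.py 8
```

```text
10.63 yaw 17.83 tool [0.4051 0.092  0.3541] grasp [0.4049 0.0919 0.2071] F [ 1.08 -1.05 -1.78] Ftool [ 1.78 -1.33  0.71] M [ 0.02  0.02 -0.01] op 0.158
to go tool mm [ 84.5 -24.7   0.3]
wrist 10.6333 [0.40509249 0.09201806 0.35408235] [ 0.952   0.3061 -0.0016]
1212 tilt deg 35.78 roll -2.22 top dist 15.57 along [-13.7   8.9] y [-6.3  4.9]
```

View pics/wrist8.png

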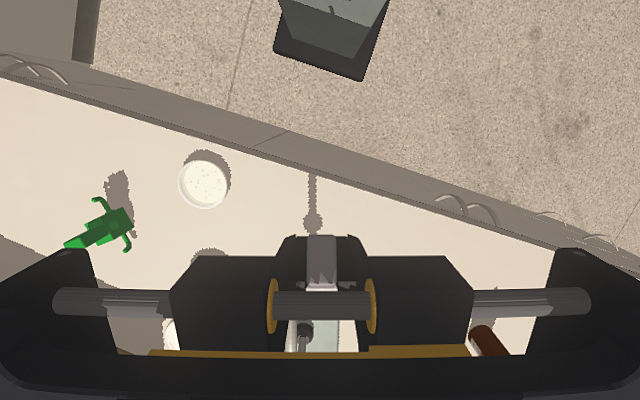

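>>> carry_out(targets="0.1 0 -8 0 0;0.1 0 -10 0 0;0.1 5 -6 0 0;0.1 12 -1 0 0;0.1 15 0 0 0;0.1 15 0 0 0;0.1 15 0 0 0;0.1 12 0 0 0;0.1 7 0 0 0;0.1 3 0 0 0;0.1 0 0 0 0;0.1 0 0 0 0;0.1 0 0 0 0")

```text
clock: 11.77
tool_pos: [0.4073, 0.0648, 0.2693]
eef_rot: [-0.111, 0.705, 0.106, 0.693]
contact_force: [-12.1, -4.9, 4.2]
opening: 0.162
```

```bash
python3 s.py .4126 .0684 .1226; python3 look.py 9 wrist scene side; python3 top.py 9; python3 -c "
import cv2
cv2.imwrite('pics/x9.png',cv2.resize(cv2.imread('pics/scene9.png')[150:350,200:400],None,fx=3,fy=3,interpolation=2))"
```

```text
11.77 yaw 17.69 tool [0.4073 0.0648 0.2693] grasp [0.4049 0.0634 0.1223] F [-12.08  -4.88   4.25] Ftool [ -4.01  -1.   -13.07] M [-0.04  2.46 -0.05] op 0.162
to go tool mm [-0.5  2.4  8.8]
wrist 11.7667 [0.40726752 0.06482875 0.26925395] [ 0.9526  0.3038 -0.0182]
scene 11.8167 [0.40729709 0.06475313 0.26938069] [ 0.9526  0.3036 -0.0179]
side 11.8667 [0.40729664 0.06469282 0.26945929] [ 0.9527  0.3034 -0.0178]
1662 tilt deg -1.93 roll -0.97 top dist -2.1 along [-27.1  14.6] y [-6.8  5.4]
```

View pics/x9.png

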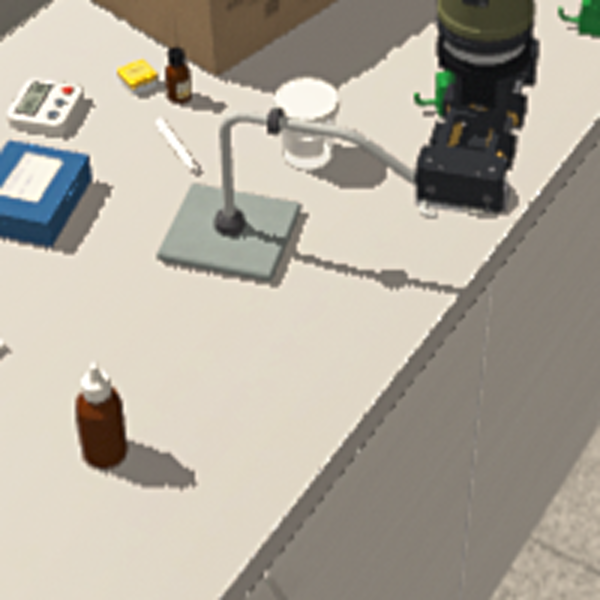

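View pics/side9.png

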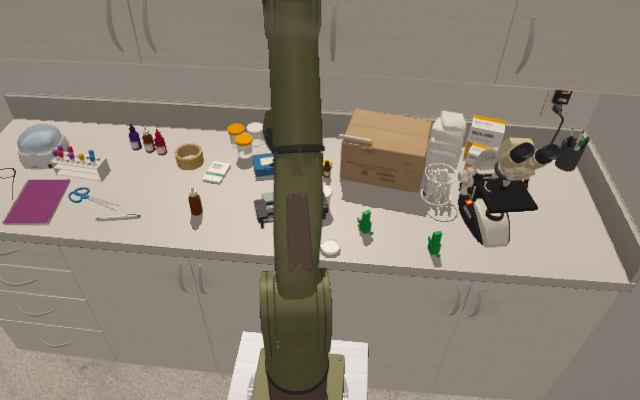

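View pics/wrist9.png

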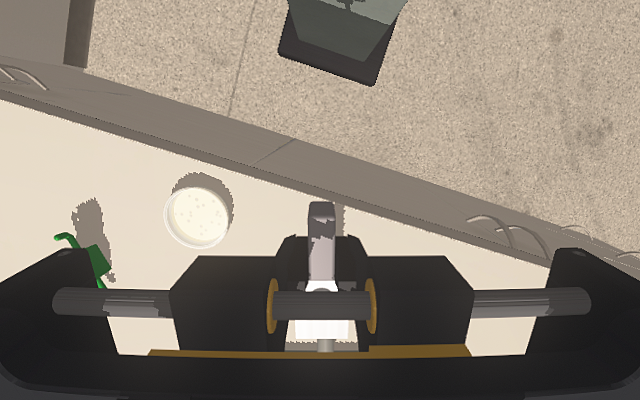

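>>> carry_out(targets="0.1 0 0 -4 0;0.1 0 0 -6 0;0.1 0 0 -6 0;0.1 0 0 -4 0;0.1 0 0 0 0;0.1 0 0 0 0")

```text
clock: 12.42
tool_pos: [0.3942, 0.0627, 0.2705]
eef_rot: [-0.11, 0.698, 0.11, 0.699]
contact_force: [0.5, 0.0, -1.7]
opening: 0.157
```

```bash
python3 s.py .4126 .0684 .1226; python3 look.py 10 wrist; python3 - <<'E'
from h import *
f=np.load("wrist10.npz"); im,de=f["im"],f["de"]; st=dict(tool_pos=f["pos"],eef_rot=f["rot"])
c=cam("wrist",st); P=cloud(c,de); M=R.from_quat(st["eef_rot"]).as_matrix(); L=(P-st["tool_pos"])@M*1000; L[...,0]-=147
for v in range(200,300,4): print(v,L[v,320].round(1),im[v,320])
E
```

```text
12.42 yaw 17.83 tool [0.3942 0.0627 0.2705] grasp [0.3943 0.0628 0.1235] F [ 0.45  0.03 -1.68] Ftool [ 1.68 -0.11  0.44] M [-0.02  0.01  0.08] op 0.157
to go tool mm [ 1.  -0.2 19.1]
wrist 12.4167 [0.39419339 0.06271601 0.27054352] [9.520e-01 3.062e-01 9.000e-04]
200 [141.6  -0.9   7.5] [102 112 121]
204 [ 17.7  -0.3 -28.3] [81 82 89]
208 [ 12.4  -0.3 -27.8] [80 82 88]
212 [  7.6  -0.3 -27.3] [80 82 88]
216 [  3.1  -0.3 -26.8] [ 96  97 104]
220 [  0.4  -0.3 -25.7] [90 92 99]
224 [  1.4  -0.3 -23.2] [89 91 98]
228 [  0.   -0.3 -21.7] [90 92 99]
232 [  0.3  -0.3 -19.5] [84 86 92]
236 [  1.   -0.3 -17. ] [180 182 197]
240 [  1.5  -0.3 -14.6] [178 181 194]
244 [  0.9  -0.3 -12.7] [179 181 196]
248 [  1.1  -0.3 -10.4] [180 183 196]
252 [ 1.9 -0.3 -7.7] [179 182 196]
256 [ 2.5 -0.3 -5.1] [181 184 197]
260 [ 1.3 -0.3 -3.4] [180 183 197]
264 [ 2.1 -0.3 -0.7] [183 185 199]
268 [ 2.2 -0.3  1.8] [182 186 199]
272 [ 1.3 -0.3  3.6] [183 187 200]
276 [ 3.2 -0.4  7.2] [184 187 201]
280 [ 2.1 -0.4  8.9] [196 202 214]
284 [ 1.9 -0.4 11.2] [252 253 254]
288 [22.2 -0.5 27.7] [131 135 143]
292 [-60.3  -0.  -27.7] [60 61 65]
296 [-60.6  -0.  -26.6] [69 70 75]
```

View pics/wrist10.png

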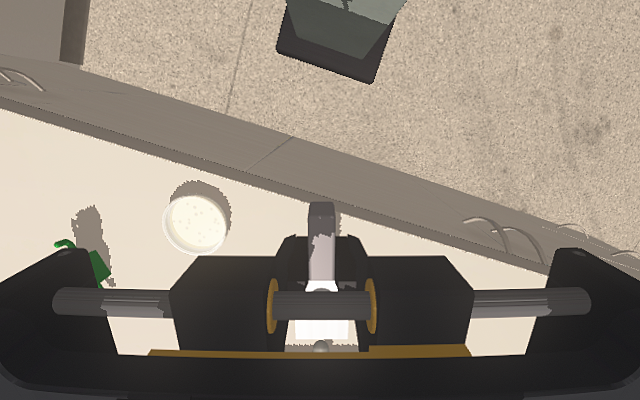

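```bash
python3 - <<'E'
from h import *
f=np.load("side9.npz"); P=cloud(cam("side"),f["de"]); im=f["im"]
# height map top-down
Q=P.reshape(-1,3); C=im.reshape(-1,3); k=np.isfinite(Q).all(1)&(Q[:,2]>-.02)&(Q[:,2]<.3)&(Q[:,0]>.3)&(Q[:,0]<.95)&(abs(Q[:,1])<.8)
g=np.full((325,800),np.nan)
ii=((.95-Q[k,0])*500).astype(int); jj=((.8-Q[k,1])*500).astype(int)
out=np.zeros((325,800,3),np.uint8); out[ii,jj]=C[k]
f=np.load("scene9.npz"); P=cloud(cam("scene"),f["de"]); im=f["im"]; Q=P.reshape(-1,3); C=im.reshape(-1,3)
k=np.isfinite(Q).all(1)&(Q[:,2]>-.02)&(Q[:,2]<.3)&(Q[:,0]>.3)&(Q[:,0]<.95)&(abs(Q[:,1])<.8)
o2=np.zeros_like(out); o2[((.95-Q[k,0])*500).astype(int),((.8-Q[k,1])*500).astype(int)]=C[k]
m=(out.sum(2)==0); out[m]=o2[m]; out=cv2.morphologyEx(out,cv2.MORPH_CLOSE,np.ones((5,5)))
for x in np.arange(.4,.95,.1): cv2.putText(out,f"{x:.1f}",(0,int((.95-x)*500)),0,.4,(0,0,255)); cv2.line(out,(0,int((.95-x)*500)),(800,int((.95-x)*500)),(0,0,255),1)
for y in np.arange(-.7,.8,.1): cv2.line(out,(int((.8-y)*500),0),(int((.8-y)*500),325),(255,0,0),1); cv2.putText(out,f"{y:.1f}",(int((.8-y)*500),10),0,.4,(255,0,0))
cv2.imwrite("pics/map.png",out)
E
```

```text
(no output)
```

View pics/map.png

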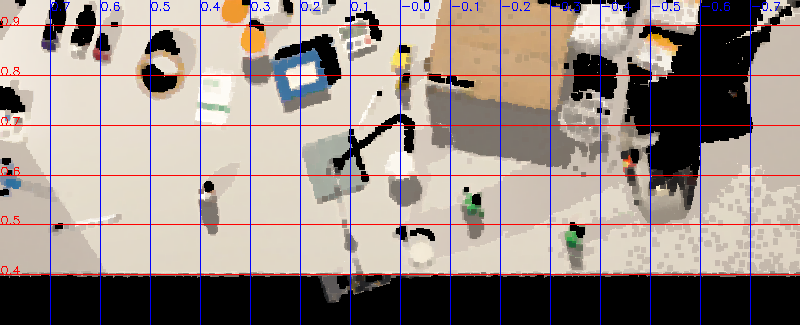

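>>> carry_out(targets="0.1 -5 0 0 0;0.1 -15 0 0 0;0.1 -20 0 0 0;0.1 -20 0 0 0;0.1 -20 5 0 0;0.1 -20 15 5 0;0.1 -10 25 12 0;0.1 0 30 16 0;0.1 0 30 16 0;0.1 0 30 16 0;0.1 0 30 16 0;0.1 0 30 16 0;0.1 0 30 16 0;0.1 0 30 16 0;0.1 0 30 16 0;0.1 0 30 16 0;0.1 0 30 16 0;0.1 0 30 16 0;0.1 0 15 8 0;0.1 0 5 4 0")

```text
clock: 14.13
tool_pos: [0.4667, 0.5048, 0.3806]
eef_rot: [-0.11, 0.699, 0.112, 0.698]
contact_force: [-0.2, 0.9, -1.2]
opening: 0.159
```

```bash
python3 s.py .46 .50 .06; python3 look.py 11 scene side; python3 -c "
import cv2
cv2.imwrite('pics/x11.png',cv2.resize(cv2.imread('pics/scene11.png')[200:400,150:400],None,fx=3,fy=3,interpolation=2))"
```

```text
14.13 yaw 18.02 tool [0.4667 0.5048 0.3806] grasp [0.4665 0.5052 0.2336] F [-0.16  0.87 -1.24] Ftool [1.24 0.87 0.11] M [ 0.05 -0.02  0.06] op 0.159
to go tool mm [173.6  -3.6  -7.8]
scene 14.1333 [0.46674645 0.50475872 0.38057197] [ 9.509e-01  3.094e-01 -4.000e-04]
side 14.1833 [0.46747134 0.50378622 0.38038201] [ 9.513e-01  3.084e-01 -1.000e-04]
```

View pics/x11.png

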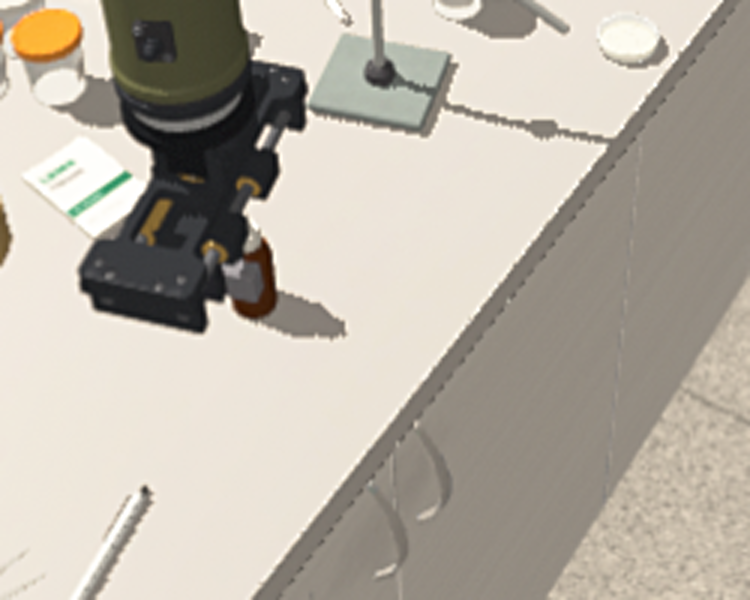

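View pics/side11.png

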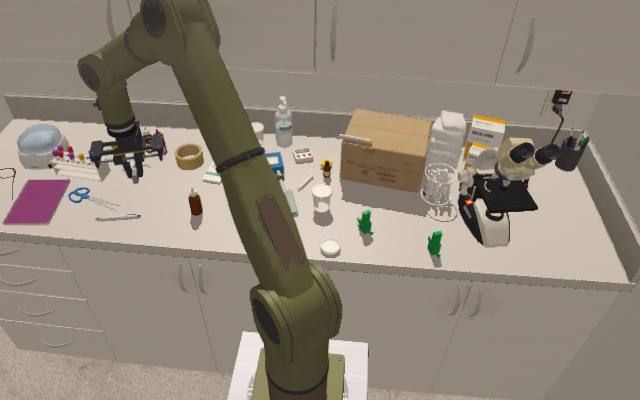

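>>> carry_out(targets="0.1 10 0 0 0;0.1 20 0 0 0;0.1 25 0 0 0;0.1 25 0 0 0;0.1 25 0 0 0;0.1 25 0 0 0;0.1 25 0 0 0;0.1 20 0 0 0;0.1 10 0 0 0;0.1 5 0 0 0;0.1 2 0 0 0;0.1 2 0 0 0;0.1 0 0 0 0;0.1 0 0 0 0")

```text
clock: 15.4
tool_pos: [0.4684, 0.5018, 0.1877]
eef_rot: [-0.109, 0.698, 0.11, 0.699]
contact_force: [0.7, -0.9, -1.7]
opening: 0.154
```

```bash
python3 s.py; python3 look.py 12 scene; python3 -c "
import cv2
cv2.imwrite('pics/x12.png',cv2.resize(cv2.imread('pics/scene12.png')[220:380,150:350],None,fx=3.5,fy=3.5,interpolation=2))"
```

```text
15.4 yaw 17.82 tool [0.4684 0.5018 0.1877] grasp [0.4686 0.502  0.0407] F [ 0.66 -0.91 -1.73] Ftool [ 1.73 -1.07  0.35] M [0.04 0.02 0.05] op 0.154
scene 15.4 [0.46840387 0.50175666 0.18772312] [0.952  0.3061 0.0016]
```

View pics/x12.png

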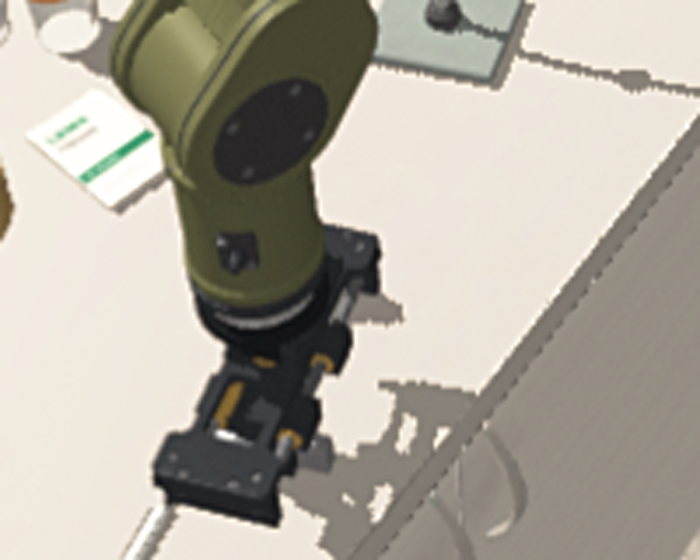

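>>> carry_out(targets="0.1 4 0 0 0;0.1 3 0 0 0;0.1 2 0 0 0;0.1 1 0 0 0;0.1 1 0 0 0;0.1 0 0 0 0;0.1 0 0 0 0")

```text
clock: 16.03
tool_pos: [0.4681, 0.5015, 0.1755]
eef_rot: [-0.11, 0.699, 0.11, 0.699]
contact_force: [0.3, 0.1, -1.0]
opening: 0.158
```

```bash
python3 s.py
```

```text
16.03 yaw 17.83 tool [0.4681 0.5015 0.1755] grasp [0.4681 0.5015 0.0285] F [ 0.3   0.07 -1.04] Ftool [ 1.04 -0.03  0.3 ] M [0.01 0.05 0.04] op 0.158
```

>>> carry_out(targets="0.1 1 0 0 0;0.1 1 0 0 0;0.1 0 0 0 0;0.1 -1.8 0 1.3 0;0.1 -1.8 0 1.3 0;0.1 -1.9 0 1.3 0;0.1 -1.9 0 1.3 0;0.1 -1.6 0 1.6 0;0.1 -1.6 0 1.6 0;0.1 -1.6 0 1.6 0;0.1 -1.6 0 1.6 0;0.1 -2.7 0 3.5 0;0.1 -2.7 0 3.6 0;0.1 0 0 0 0", force=8)

```text
clock: 17.2
tool_pos: [0.4871, 0.5075, 0.1936]
eef_rot: [-0.109, 0.698, 0.11, 0.699]
contact_force: [-0.2, 0.3, -0.9]
opening: 0.162
```

```bash
python3 s.py; python3 look.py 13 wrist scene;  python3 -c "
import cv2
cv2.imwrite('pics/x13.png',cv2.resize(cv2.imread('pics/scene13.png')[220:380,150:350],None,fx=3.5,fy=3.5,interpolation=2))"
```

```text
17.2 yaw 17.78 tool [0.4871 0.5075 0.1936] grasp [0.4874 0.5077 0.0466] F [-0.23  0.34 -0.89] Ftool [ 0.89  0.4  -0.12] M [-0.01 -0.05  0.06] op 0.162
wrist 17.2 [0.48711943 0.50746321 0.19357604] [0.9522 0.3053 0.0022]
scene 17.25 [0.48663885 0.50730133 0.19321289] [0.9522 0.3055 0.0013]
```

View pics/wrist13.png

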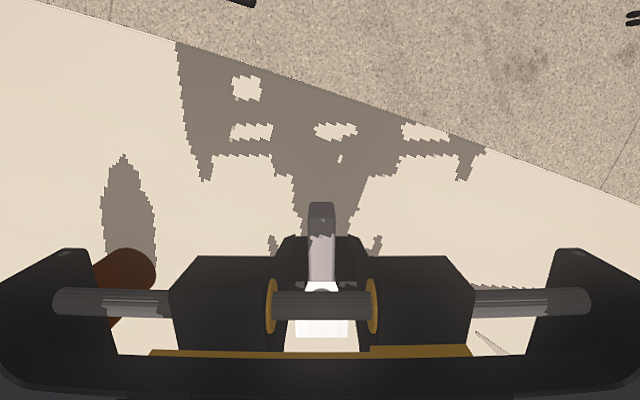

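View pics/x13.png

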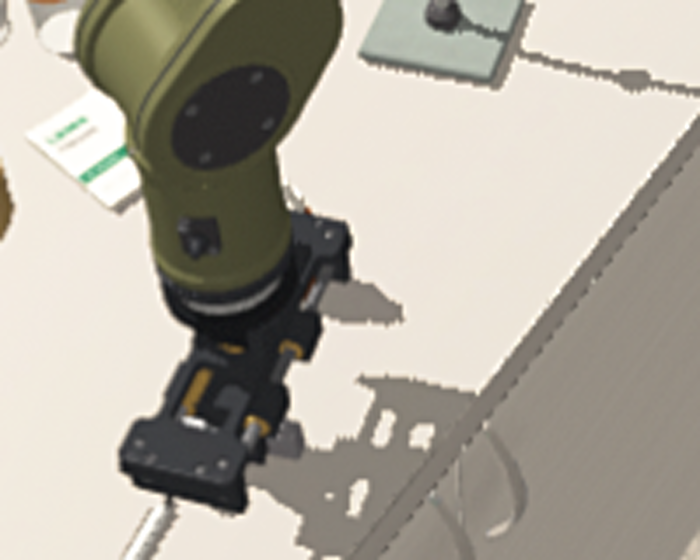

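>>> carry_out(targets="0.1 -4 0 0 0;0.1 -6 0 0 0;0.1 -3 0 0 0;0.1 0 0 0 0;0.1 0 0 0 0;0.1 0 0 0 0;0.1 0 0 0 0;0.1 0 0 0 0", force=4)

```text
clock: 17.97
tool_pos: [0.4858, 0.5071, 0.2055]
eef_rot: [-0.11, 0.699, 0.11, 0.698]
contact_force: [0.2, 0.6, -1.4]
opening: 0.168
```

```bash
python3 s.py; python3 look.py 14 wrist;  python3 - <<'E'
from h import *
f=np.load("wrist14.npz"); im,de=f["im"],f["de"]; st=dict(tool_pos=f["pos"],eef_rot=f["rot"])
c=cam("wrist",st); P=cloud(c,de); M=R.from_quat(st["eef_rot"]).as_matrix(); L=(P-st["tool_pos"])@M*1000; L[...,0]-=147
for v in range(200,292,6): print(v,L[v,320].round(1),im[v,320])
for u,v in ((125,262),(140,262),(110,300)): print(u,v,P[v,u],im[v,u])
E
```

```text
17.97 yaw 17.84 tool [0.4858 0.5071 0.2055] grasp [0.4858 0.5071 0.0585] F [ 0.16  0.63 -1.35] Ftool [1.35 0.55 0.34] M [-0.03  0.07  0.02] op 0.168
wrist 17.9667 [0.48579224 0.50711084 0.20552056] [ 9.519e-01  3.063e-01 -3.000e-04]
200 [ 57.8  -0.5 -18.2] [115 126 137]
206 [ 15.1  -0.3 -28. ] [77 79 85]
212 [  6.2  -0.3 -27.8] [78 79 86]
218 [  0.7  -0.3 -26.6] [ 94  95 102]
224 [ -0.8  -0.3 -24.1] [87 88 95]
230 [  0.5  -0.3 -20.4] [86 88 94]
236 [ -0.2  -0.3 -17.5] [194 198 212]
242 [  0.3  -0.3 -14. ] [175 178 190]
248 [  0.3  -0.3 -10.7] [175 179 190]
254 [ 1.3 -0.3 -6.9] [175 178 190]
260 [ 0.7 -0.3 -3.8] [175 178 189]
266 [ 0.7 -0.3 -0.3] [175 178 190]
272 [ 2.5 -0.3  4.3] [175 178 190]
278 [ 2.9 -0.4  8.2] [175 178 190]
284 [ 3.1 -0.4 12. ] [249 251 253]
290 [19.6 -0.5 27.3] [114 118 123]
125 262 [0.53982582 0.3904641  0.02723361] [31 42 66]
140 262 [0.54058632 0.39739951 0.02192858] [31 43 64]
110 300 [0.47971965 0.44259219 0.12080261] [103 105 110]
```

View pics/wrist14.png

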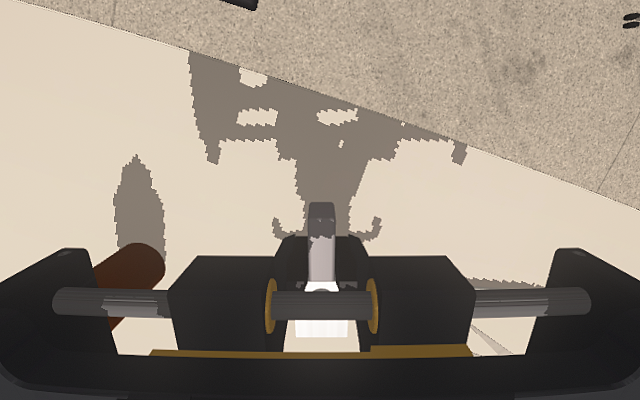

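>>> carry_out(targets="0.1 5 0 0 0;0.1 8 0 0 0;0.1 8 0 0 0;0.1 5 0 0 0;0.1 3 0 0 0;0.1 2 0 0 0;0.1 0 0 0 0;0.35 0 0 0 0;0.4 0 0 0 0;0.4 0 0 0 0;0.4 0 0 0 0", force=10)

```text
clock: 18.93
tool_pos: [0.4862, 0.5074, 0.1752]
eef_rot: [-0.109, 0.698, 0.11, 0.699]
contact_force: [0.2, 0.2, 0.1]
opening: 0.395
```

```bash
python3 s.py; python3 look.py 15 wrist;  python3 - <<'E'
from h import *
f=np.load("wrist15.npz"); im,de=f["im"],f["de"]; st=dict(tool_pos=f["pos"],eef_rot=f["rot"])
c=cam("wrist",st); P=cloud(c,de); M=R.from_quat(st["eef_rot"]).as_matrix(); L=(P-st["tool_pos"])@M*1000; L[...,0]-=147
for v in range(200,292,6): print(v,L[v,320].round(1),im[v,320])
for v in (225,240,255): print(v,[L[v,u].round(1)[[0,1]].tolist() for u in range(296,346,4)])
E
```

```text
18.93 yaw 17.83 tool [0.4862 0.5074 0.1752] grasp [0.4863 0.5076 0.0282] F [0.21 0.2  0.09] Ftool [-0.09  0.12  0.26] M [-0.01  0.02  0.03] op 0.395
wrist 18.9333 [0.48618693 0.50743705 0.17515051] [0.952  0.3062 0.0012]
200 [ 24.9  -0.4 -28.4] [86 89 95]
206 [ 13.3  -0.3 -28.6] [83 84 92]
212 [  5.2  -0.3 -28.1] [85 86 92]
218 [  3.   -0.3 -25.8] [ 94  97 102]
224 [  2.6  -0.3 -22.7] [ 95  97 104]
230 [  3.6  -0.3 -19.1] [85 87 93]
236 [  3.5  -0.3 -15.8] [179 181 195]
242 [  3.2  -0.3 -12.6] [181 182 197]
248 [ 4.  -0.3 -8.9] [181 184 198]
254 [ 3.  -0.3 -5.9] [183 186 199]
260 [ 2.6 -0.3 -2.7] [185 187 201]
266 [ 3.6 -0.3  1.4] [186 190 204]
272 [ 3.7 -0.4  5. ] [189 192 206]
278 [ 4.2 -0.4  9. ] [248 252 255]
284 [ 3.9 -0.4 12.6] [255 255 255]
290 [20.  -0.5 27.5] [129 134 139]
225 [[27.0, -14.6], [27.2, -12.2], [27.8, -9.9], [3.5, -6.3], [3.8, -4.3], [4.5, -2.3], [3.6, -0.3], [2.9, 1.7], [3.2, 3.7], [3.3, 5.7], [26.3, 9.0], [27.2, 11.4], [27.5, 13.8]]
240 [[26.7, -14.8], [27.2, -12.4], [27.0, -10.0], [4.1, -6.4], [4.3, -4.4], [4.0, -2.4], [3.4, -0.3], [3.3, 1.7], [3.4, 3.8], [2.4, 5.7], [27.8, 9.2], [26.4, 11.5], [28.3, 14.1]]
255 [[nan, nan], [27.2, -12.7], [27.5, -10.3], [4.3, -6.6], [4.3, -4.5], [4.0, -2.4], [3.6, -0.3], [3.9, 1.7], [3.4, 3.8], [4.4, 5.9], [27.7, 9.4], [27.0, 11.8], [27.9, 14.3]]
```

View pics/wrist15.png

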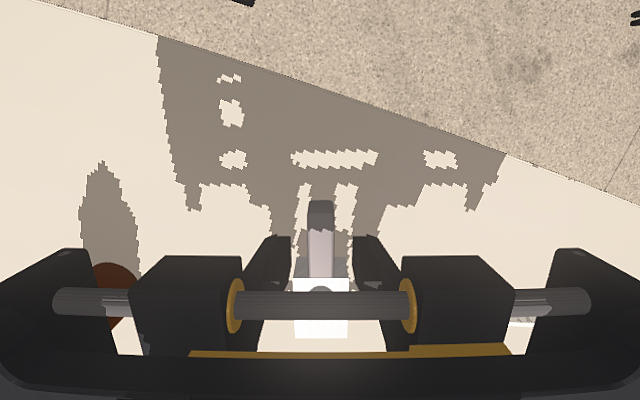

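>>> carry_out(targets="0.4 0 0 -5 0;0.4 0 0 -5 0;0.4 2 0 -5 0;0.4 3 0 0 0;0.4 0 0 0 0;0.2 0 0 0 0;0.1 0 0 0 0;0.1 0 0 0 0;0.1 0 0 0 0;0.1 0 0 0 0;0.1 0 0 0 0;0.1 -3 0 0 0;0.1 -6 0 0 0;0.1 -8 0 0 0;0.1 -10 0 0 0;0.1 -10 0 0 0;0.1 -10 0 0 0;0.1 -5 0 0 0;0.1 0 0 0 0;0.1 0 0 0 0", force=6)

```text
clock: 20.65
tool_pos: [0.4717, 0.5026, 0.2223]
eef_rot: [-0.109, 0.698, 0.11, 0.699]
contact_force: [-0.1, -0.0, -1.9]
opening: 0.159
```

```bash
python3 s.py; python3 look.py 16 wrist scene;  python3 - <<'E'
from h import *
f=np.load("wrist16.npz"); im,de=f["im"],f["de"]; st=dict(tool_pos=f["pos"],eef_rot=f["rot"])
c=cam("wrist",st); P=cloud(c,de); M=R.from_quat(st["eef_rot"]).as_matrix(); L=(P-st["tool_pos"])@M*1000; L[...,0]-=147
for v in range(200,292,6): print(v,L[v,320].round(1),im[v,320])
cv2.imwrite('pics/x16.png',cv2.resize(cv2.imread('pics/scene16.png')[220:380,150:350],None,fx=3.5,fy=3.5,interpolation=2))
E
```

```text
20.65 yaw 17.83 tool [0.4717 0.5026 0.2223] grasp [0.4718 0.5027 0.0753] F [-0.06 -0.03 -1.86] Ftool [ 1.86 -0.02 -0.07] M [0.04 0.05 0.06] op 0.159
wrist 20.65 [0.47170896 0.50263344 0.22229089] [9.520e-01 3.062e-01 7.000e-04]
scene 20.7 [0.47154265 0.50239513 0.22163482] [ 9.520e-01  3.062e-01 -3.000e-04]
200 [ 75.5  -0.6 -12.8] [110 121 132]
206 [74.2 -0.6 -8.5] [110 121 131]
212 [73.5 -0.6 -3.9] [110 121 131]
218 [74.8 -0.6  1.4] [110 121 132]
224 [74.4 -0.6  6.2] [110 120 131]
230 [ 17.5  -0.4 -13.2] [73 74 80]
236 [  9.5  -0.3 -13.2] [75 77 82]
242 [  2.4  -0.3 -13.1] [73 75 81]
248 [ -1.8  -0.3 -11.8] [132 135 145]
254 [-1.4 -0.3 -8.3] [165 169 181]
260 [-1.5 -0.3 -5. ] [165 167 180]
266 [-2.3 -0.3 -2. ] [165 168 180]
272 [-0.8 -0.3  2.3] [166 168 182]
278 [-1.5 -0.3  5.4] [167 169 181]
284 [-2.  -0.3  8.6] [167 169 182]
290 [-1.3 -0.4 12.8] [181 184 198]
```

View pics/wrist16.png

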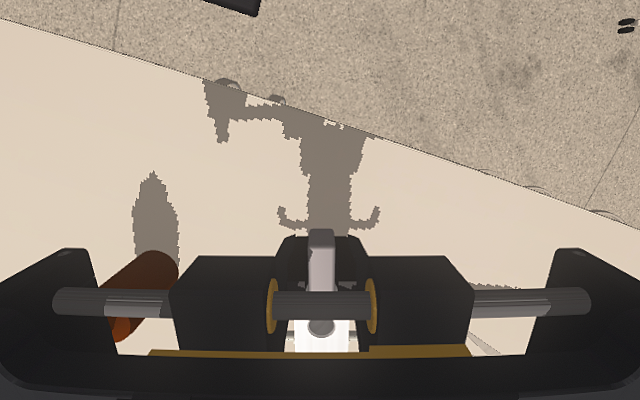

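View pics/x16.png

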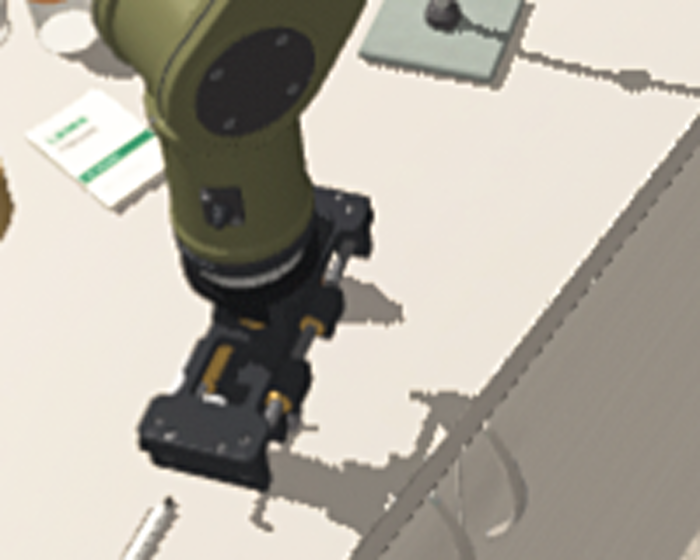

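>>> carry_out(targets="0.1 0 0 0 0;0.1 0 0 0 0;0.1 0 0 0 0;0.1 0 0 0 0;0.1 0 0 0 0;0.1 0 0 0 0", force=3)

```text
clock: 21.25
tool_pos: [0.4716, 0.5025, 0.2217]
eef_rot: [-0.11, 0.699, 0.11, 0.699]
contact_force: [-0.1, -0.6, -0.6]
opening: 0.159
```

```bash
python3 s.py; python3 look.py 17 wrist;  python3 - <<'E'
from h import *
f=np.load("wrist17.npz"); im,de=f["im"],f["de"]; st=dict(tool_pos=f["pos"],eef_rot=f["rot"])
c=cam("wrist",st); P=cloud(c,de); M=R.from_quat(st["eef_rot"]).as_matrix(); L=(P-st["tool_pos"])@M*1000; L[...,0]-=147
for v in range(200,296,6): print(v,L[v,320].round(1),im[v,320])
E
```

```text
21.25 yaw 17.83 tool [0.4716 0.5025 0.2217] grasp [0.4716 0.5025 0.0747] F [-0.06 -0.64 -0.63] Ftool [ 0.63 -0.59 -0.26] M [ 0.05  0.11 -0.06] op 0.159
wrist 21.25 [0.47158895 0.50252565 0.22165474] [ 9.520e-01  3.062e-01 -1.000e-04]
200 [ 74.2  -0.6 -13.2] [111 121 132]
206 [74.3 -0.6 -8.4] [137 150 164]
212 [74.4 -0.6 -3.6] [109 120 130]
218 [73.  -0.6  0.7] [110 120 132]
224 [73.8 -0.6  5.9] [110 121 131]
230 [74.1 -0.6 11.1] [ 93  99 109]
236 [  6.1  -0.3 -14.7] [115 115 122]
242 [  4.1  -0.3 -12.2] [114 115 124]
248 [  0.9  -0.3 -10.4] [116 118 123]
254 [ 0.8 -0.3 -7.1] [117 118 127]
260 [-0.1 -0.3 -4.2] [117 119 126]
266 [-2.5 -0.3 -2.2] [118 119 126]
272 [-4.  -0.3  0.3] [117 118 127]
278 [74.1 -0.7 53.7] [186 203 221]
284 [74.1 -0.8 59.4] [188 205 221]
290 [73.5 -0.8 64.8] [203 224 241]
```

View pics/wrist17.png

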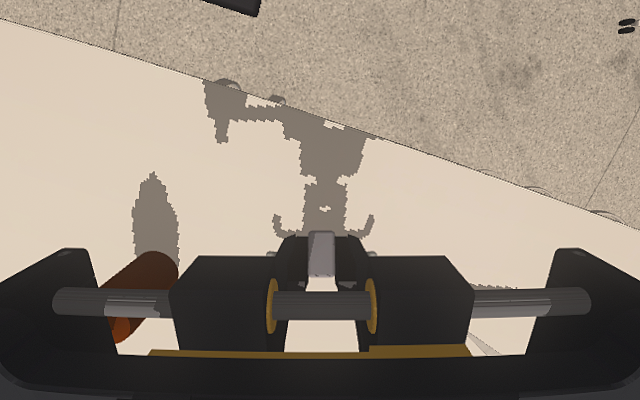

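>>> carry_out(targets="0.1 0 0 0 0;0.1 0 0 0 0;0.1 0 0 0 0;0.1 -2 0 0 0;0.1 -5 0 0 0;0.1 -10 0 0 0;0.1 -15 0 0 0;0.1 -15 0 0 0;0.1 -8 0 0 0;0.1 -3 0 0 0;0.1 0 0 0 0;0.1 0 0 0 0", force=25)

```text
clock: 22.3
tool_pos: [0.4715, 0.5024, 0.2798]
eef_rot: [-0.11, 0.699, 0.11, 0.699]
contact_force: [-0.6, 0.4, -1.4]
opening: 0.153
```

```bash
python3 s.py; python3 look.py 18 wrist scene;  python3 top.py 18; python3 - <<'E'
from h import *
f=np.load("wrist18.npz"); im,de=f["im"],f["de"]; st=dict(tool_pos=f["pos"],eef_rot=f["rot"])
c=cam("wrist",st); P=cloud(c,de); M=R.from_quat(st["eef_rot"]).as_matrix(); L=(P-st["tool_pos"])@M*1000; L[...,0]-=147
for v in range(222,296,4): print(v,L[v,320].round(1),im[v,320])
print([L[260,u].round(1).tolist() for u in (304,308,312,330,334,338)])
cv2.imwrite('pics/x18.png',cv2.resize(cv2.imread('pics/scene18.png')[220:380,150:350],None,fx=3.5,fy=3.5,interpolation=2))
E
```

```text
22.3 yaw 17.83 tool [0.4715 0.5024 0.2798] grasp [0.4715 0.5024 0.1328] F [-0.63  0.44 -1.38] Ftool [ 1.38  0.62 -0.47] M [-0.    0.02  0.04] op 0.153
wrist 22.3 [0.47153662 0.50240598 0.27975448] [ 9.519e-01  3.063e-01 -1.000e-04]
scene 22.35 [0.47145535 0.50228979 0.27922061] [ 9.519e-01  3.063e-01 -8.000e-04]
848 tilt deg 26.19 roll -1.02 top dist 2.42 along [-13.8   5.4] y [-7.4  5.3]
222 [132.2  -0.9  27.3] [183 201 219]
226 [132.6  -0.9  31.8] [184 201 220]
230 [132.1  -0.9  35.8] [139 152 166]
234 [  5.8  -0.3 -15.9] [112 115 123]
238 [  6.   -0.3 -13.6] [112 113 121]
242 [  4.2  -0.3 -12.2] [112 113 123]
246 [  2.6  -0.3 -10.7] [113 115 121]
250 [ 2.  -0.3 -8.8] [114 115 124]
254 [ 0.3 -0.3 -7.4] [114 115 123]
258 [ 0.  -0.3 -5.3] [114 115 122]
262 [-1.2 -0.3 -3.7] [113 116 123]
266 [-2.1 -0.3 -2. ] [114 115 123]
270 [-2.9 -0.3 -0.2] [114 115 124]
274 [-3.4 -0.3  1.8] [119 122 129]
278 [133.3  -1.1  91.6] [174 189 207]
282 [131.5  -1.1  95.3] [182 201 219]
286 [132.3  -1.1 100.7] [181 201 218]
290 [132.1  -1.1 105.6] [198 219 238]
294 [-59.9  -0.  -26.8] [54 56 58]
[[-7.5, -7.9, -8.4], [0.9, -6.5, -3.6], [-0.9, -4.3, -4.7], [-0.7, 4.7, -4.5], [-0.3, 6.8, -4.3], [-6.8, 8.4, -8.0]]
```

View pics/wrist18.png

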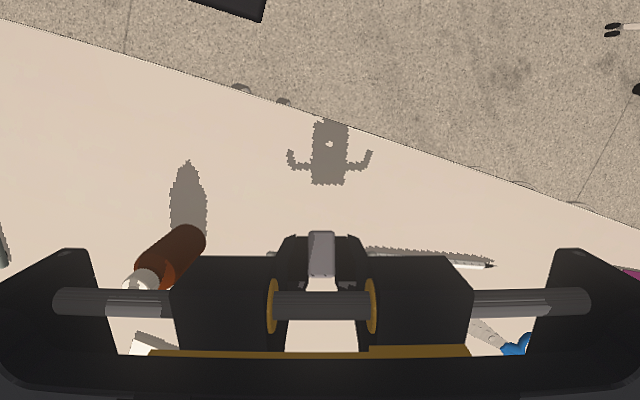

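View pics/x18.png

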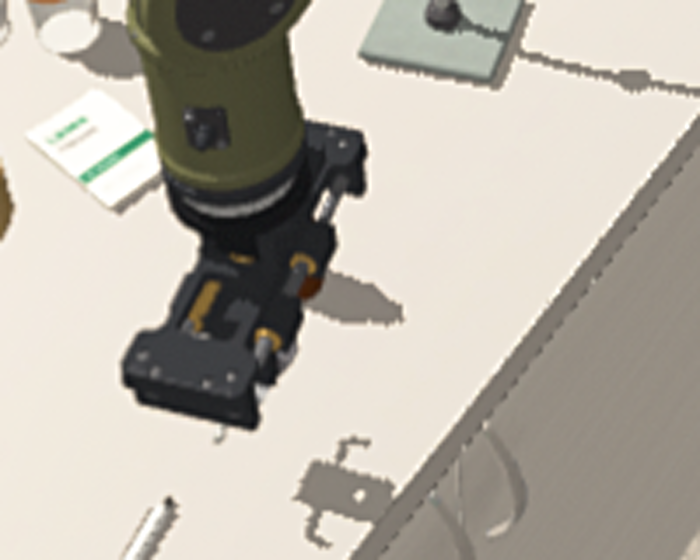

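>>> carry_out(targets="0.1 8 0 0 0;0.1 15 0 0 0;0.1 15 0 0 0;0.1 10 0 0 0;0.1 5 0 0 0;0.1 3 0 0 0;0.1 2 0 0 0;0.1 0 0 0 0;0.1 0 0 0 0")

```text
clock: 23.15
tool_pos: [0.4718, 0.5029, 0.2223]
eef_rot: [-0.109, 0.698, 0.11, 0.699]
contact_force: [0.3, 0.8, -0.9]
opening: 0.157
```

```bash
python3 s.py
```

```text
23.15 yaw 17.83 tool [0.4718 0.5029 0.2223] grasp [0.472  0.5031 0.0753] F [ 0.31  0.83 -0.91] Ftool [0.91 0.69 0.55] M [0.01 0.04 0.07] op 0.157
```

>>> carry_out(targets="0.1 1.5 0 0 0;0.1 1.5 0 0 0;0.1 0.5 0 -1.5 0;0.1 0.5 0 -1.5 0;0.1 0.5 0 -1.5 0;0.1 0.5 0 -1.5 0;0.1 0.5 0 -1.5 0;0.1 0 0 0 0;0.1 0 0 0 0", force=8)

```text
clock: 23.9
tool_pos: [0.4642, 0.5007, 0.2168]
eef_rot: [-0.109, 0.699, 0.11, 0.699]
contact_force: [-1.2, -0.2, 6.4]
opening: 0.155
```

```bash
python3 s.py; python3 look.py 19 wrist; cat > top.py <<'E'
from h import *
import sys
f=np.load(f"wrist{sys.argv[1]}.npz"); im,de=f["im"],f["de"]; st=dict(tool_pos=f["pos"],eef_rot=f["rot"])
c=cam("wrist",st); P=cloud(c,de); M=R.from_quat(st["eef_rot"]).as_matrix(); L=(P-st["tool_pos"])@M*1000; L[...,0]-=147
Q=L[200:292,312:330].reshape(-1,3); Q=Q[np.isfinite(Q).all(1)&(abs(Q[:,0])<25)&(abs(Q[:,2])<30)]
q=Q[:,[2,0]].astype(np.float32)
vx,vy,x0,y0=cv2.fitLine(q,cv2.DIST_HUBER,0,.01,.01).ravel()
for _ in range(4):
    n=np.array([-vy,vx]); q=q[abs((q-[x0,y0])@n)<1.5]; vx,vy,x0,y0=cv2.fitLine(q,cv2.DIST_L2,0,.01,.01).ravel()
if vx<0: vx,vy=-vx,-vy
s=q@np.array([vx,vy]); print("tilt",np.degrees(np.arctan2(-vy,vx)).round(2),"topdist",round(float(abs(x0*vy-y0*vx)),2),"along",np.percentile(s,[0.5,99.5]).round(1),len(q))
E
python3 top.py 19; python3 top.py 18; python3 top.py 7
```

```text
23.9 yaw 17.85 tool [0.4642 0.5007 0.2168] grasp [0.4642 0.5008 0.0698] F [-1.24 -0.22  6.37] Ftool [-6.37  0.18 -1.25] M [ 0.    0.31 -0.03] op 0.155
wrist 23.9 [0.46420141 0.50065711 0.2167822 ] [9.519e-01 3.065e-01 2.000e-04]
tilt 36.93 topdist 4.49 along [-19.2   3.8] 785
tilt 29.15 topdist 2.64 along [-18.4   4.3] 806
tilt 36.03 topdist 15.58 along [-13.6   9.3] 882
```

>>> carry_out(targets="0.1 0 0 0 0;0.1 0 0 0 0;0.1 -2 0 0 0;0.1 -6 0 0 0;0.1 -12 0 -5 0;0.1 -15 0 -10 0;0.1 -12 -10 -15 0;0.1 -10 -20 -17 0;0.1 -5 -28 -17 0;0.1 -3 -30 -17 0;0.1 0 -30 -17 0;0.1 0 -30 -17 0;0.1 0 -30 -17 0;0.1 0 -30 -17 0;0.1 0 -28 -14 0;0.1 0 -20 -10 0;0.1 0 -10 -5 0;0.1 0 -5 0 0;0.1 0 0 0 0;0.1 0 0 0 0", force=25)

```text
clock: 25.62
tool_pos: [0.3788, 0.1894, 0.2814]
eef_rot: [-0.109, 0.698, 0.111, 0.699]
contact_force: [0.3, -0.0, -2.6]
opening: 0.158
```

```bash
python3 s.py .4107 .0678 .1349; python3 look.py 20 wrist; python3 top.py 20
```

```text
25.62 yaw 17.88 tool [0.3788 0.1894 0.2814] grasp [0.3791 0.1898 0.1344] F [ 0.29 -0.02 -2.63] Ftool [ 2.63 -0.12  0.26] M [-0.02  0.01  0.08] op 0.158
to go tool mm [  -0.7 -125.8   -7.4]
wrist 25.6167 [0.37879562 0.18939818 0.28143624] [0.9517 0.3071 0.0026]
tilt 36.75 topdist 4.55 along [-19.2   3.8] 795
```

View pics/wrist20.png

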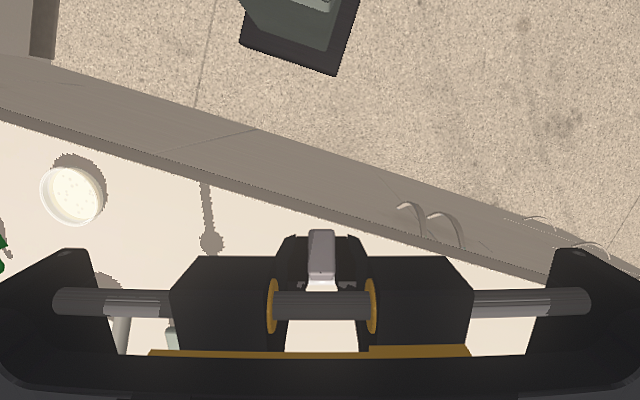

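>>> carry_out(targets="0.1 0 -8 -4 0;0.1 0 -15 -3.5 0;0.1 0 -20 0 0;0.1 0 -20 0 0;0.1 0 -20 0 0;0.1 0 -18 0 0;0.1 0 -12 0 0;0.1 0 -8 0 0;0.1 0 -5 0 0;0.1 0 0 0 0;0.1 0 0 0 0;0.1 0 0 0 0")

```text
clock: 26.67
tool_pos: [0.4093, 0.0665, 0.2812]
eef_rot: [-0.11, 0.698, 0.111, 0.699]
contact_force: [-0.1, 0.3, -1.9]
opening: 0.158
```

```bash
python3 s.py .4107 .0678 .1349; python3 look.py 21 wrist scene side; python3 top.py 21;  python3 -c "
import cv2
cv2.imwrite('pics/x21.png',cv2.resize(cv2.imread('pics/scene21.png')[150:280,230:400],None,fx=4.5,fy=4.5,interpolation=2))"
```

```text
26.67 yaw 17.93 tool [0.4093 0.0665 0.2812] grasp [0.4094 0.0666 0.1342] F [-0.09  0.27 -1.88] Ftool [ 1.88  0.29 -0.  ] M [-0.01 -0.    0.06] op 0.158
to go tool mm [-0.7  0.7  1.6]
wrist 26.6667 [0.409336   0.06649952 0.28121535] [9.514e-01 3.079e-01 4.000e-04]
scene 26.7167 [0.4092957  0.06650701 0.28121861] [9.514e-01 3.080e-01 3.000e-04]
side 26.7667 [0.40930292 0.06641641 0.28123331] [9.514e-01 3.079e-01 2.000e-04]
tilt 36.58 topdist 4.48 along [-19.2   3.8] 786
```

View pics/x21.png

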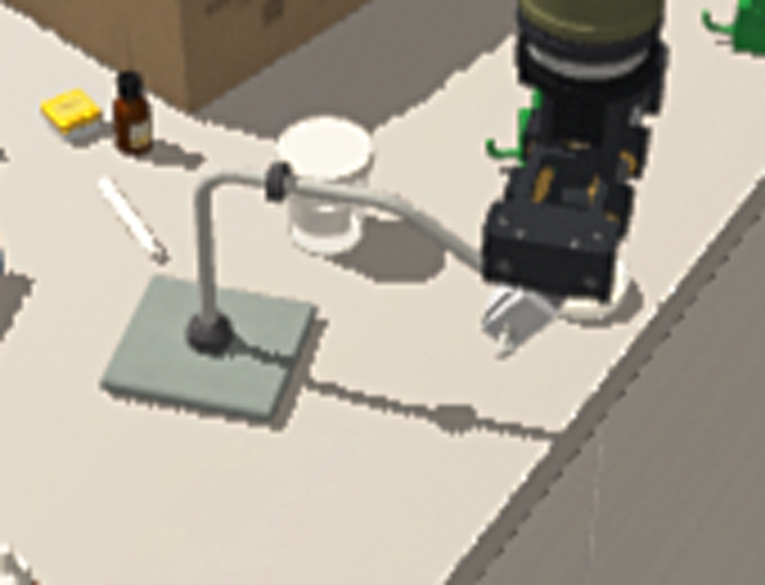

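View pics/wrist21.png

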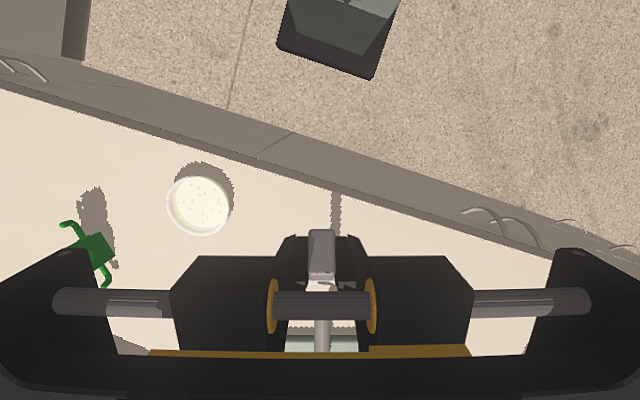

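```bash
cat > sc.py <<'E'
from h import *
from fit import loc,T,fit
import sys
t=sys.argv[1]
S=[.59542,.12733,.31174,.0006]
f=np.load(f"wrist{t}.npz"); c=cam("wrist",dict(tool_pos=f["pos"],eef_rot=f["rot"])); P=cloud(c,f["de"])
L=loc(P.reshape(-1,3),S).reshape(400,640,3)
for v in range(322,352,6):
    row=[(u,L[v,u]) for u in range(295,350) if L[v,u,2]>.08 and L[v,u,2]<.2 and L[v,u,0]>-.2]
    if row: u=[a for a,_ in row]; print(v,u[0],u[-1],(1e3*L[v,(u[0]+u[-1])//2]).round(1))
f=np.load(f"scene{t}.npz"); im=f["im"]; P=cloud(cam("scene"),f["de"]); Q=loc(P.reshape(-1,3),S)*1000; C=im.reshape(-1,3).astype(int)
k=(Q[:,0]>-240)&(Q[:,0]<10)&(abs(Q[:,1])<20)&(Q[:,2]>40)&(Q[:,2]<180)
rod=k&(abs(Q[:,1])<7)
d=T.query(Q[rod]/1000)[0]; o=fit(P.reshape(-1,3)[rod][d<.010]); print("scene-rod fit",o.x.round(4),1e3*np.sqrt((o.fun**2).mean()))
b=k&(Q[:,1]>9)&(Q[:,0]<20); q=Q[b]; print(len(q)); 
img=np.zeros((300,560,3),np.uint8)
for p,cc in zip(Q[k],C[k]): cv2.circle(img,(int((p[0]+260)*2),int(300-(p[2]-40)*2)),1,cc.tolist(),-1)
cv2.imwrite(f"pics/sc{t}.png",img)
print(cv2.minAreaRect(q[:,[0,2]].astype(np.float32)), np.median(q[:,1]))
E
python3 sc.py 21
```

```text
322 314 329 [-147.5   -0.5  117.5]
328 314 329 [-145.    -0.5  119.9]
334 314 329 [-142.9   -0.5  122.7]
340 314 329 [-140.    -0.5  124.4]
346 314 330 [-1.378e+02  1.000e-01  1.269e+02]
scene-rod fit [ 0.5973  0.1294  0.3156 -0.0008] 1.9508445900071048
145
((-96.4172592163086, 112.8355941772461), (195.33407592773438, 50.76022720336914), 16.204891204833984) 14.736521834740188
```

View pics/sc21.png

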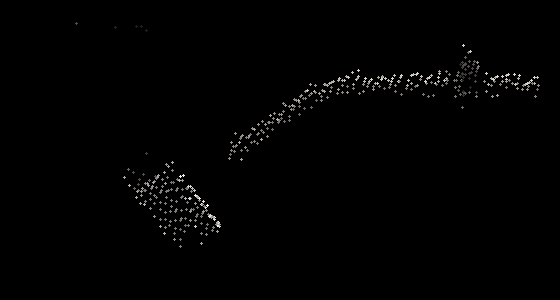

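>>> carry_out(targets="0.1 -1.2 0 1.6 0;0.1 -2.3 0 3.3 0;0.1 -2.3 0 3.3 0;0.1 -2.3 0 3.3 0;0.1 -2.3 0 3.3 0;0.1 -2.3 0 3.3 0;0.1 -2.3 0 3.3 0;0.1 -1.2 0 1.6 0;0.1 0 0 0 0;0.1 0 0 0 0", force=15)

```text
clock: 27.65
tool_pos: [0.4313, 0.0726, 0.2974]
eef_rot: [-0.11, 0.699, 0.11, 0.699]
contact_force: [0.1, -0.1, -1.2]
opening: 0.157
```

```bash
python3 s.py .4107 .0678 .1349; python3 look.py 22 wrist scene; python3 top.py 22; python3 sc.py 22|head -5
```

```text
27.65 yaw 17.83 tool [0.4313 0.0726 0.2974] grasp [0.4313 0.0726 0.1504] F [ 0.14 -0.13 -1.24] Ftool [ 1.24 -0.16  0.1 ] M [0.01 0.02 0.06] op 0.157
to go tool mm [ 15.5   1.8 -21.1]
wrist 27.65 [0.43133695 0.07255681 0.2974295 ] [0.952  0.3061 0.    ]
scene 27.7 [0.43117466 0.07251195 0.29734495] [ 9.520e-01  3.062e-01 -4.000e-04]
tilt 36.9 topdist 4.56 along [-19.1   3.8] 786
322 316 331 [-123.9   -0.5  132.7]
328 316 331 [-121.4   -0.5  135.1]
334 316 331 [-120.2   -0.5  138.9]
340 316 331 [-117.4   -0.5  140.8]
346 316 331 [-113.8   -0.5  141.8]
```

View pics/sc22.png

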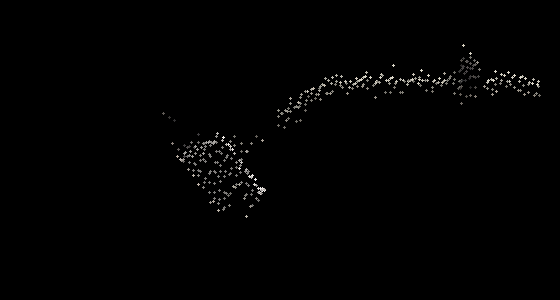

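>>> carry_out(targets="0.1 -1 0.6 1.5 0;0.1 -2 0.6 2.9 0;0.1 -2 0 2.9 0;0.1 -2 0 2.9 0;0.1 -2 0 2.9 0;0.1 -2 0 2.9 0;0.1 -1 0 1.5 0;0.1 0 0 0 0;0.1 0 0 0 0")

```text
clock: 28.5
tool_pos: [0.4477, 0.0791, 0.3094]
eef_rot: [-0.11, 0.699, 0.11, 0.699]
contact_force: [0.1, 1.1, -0.9]
opening: 0.153
```

```bash
python3 s.py .4107 .0678 .1349; python3 look.py 23 wrist ; python3 top.py 23
```

```text
28.5 yaw 17.82 tool [0.4477 0.0791 0.3094] grasp [0.4477 0.0791 0.1624] F [ 0.09  1.14 -0.95] Ftool [0.95 1.06 0.44] M [-0.01  0.02  0.08] op 0.153
to go tool mm [ 27.5   0.6 -38.6]
wrist 28.5 [0.4476512  0.07906042 0.30942267] [0.952  0.3061 0.    ]
tilt 36.22 topdist 4.44 along [-19.2   3.8] 785
```

>>> carry_out(targets="0.1 -1 0 1.5 0;0.1 -2 0 2.9 0;0.1 -2 0 2.9 0;0.1 -2 0 2.9 0;0.1 -2 0 2.9 0;0.1 -2 0 2.9 0;0.1 -1 0 1.5 0;0.1 0 0 0 0;0.1 0 0 0 0", force=12)

```text
clock: 29.3
tool_pos: [0.4643, 0.0844, 0.3214]
eef_rot: [-0.11, 0.699, 0.11, 0.699]
contact_force: [0.4, 1.0, -0.9]
opening: 0.161
```

```bash
python3 s.py .4107 .0678 .1349; python3 look.py 24 wrist scene; python3 top.py 24; python3 sc.py 24 | head -4
```

```text
29.3 yaw 17.83 tool [0.4643 0.0844 0.3214] grasp [0.4643 0.0844 0.1744] F [ 0.37  1.   -0.91] Ftool [0.91 0.84 0.66] M [ 0.01  0.02 -0.  ] op 0.161
to go tool mm [ 39.5   0.6 -56.1]
wrist 29.3 [0.46429241 0.08443513 0.32142407] [ 0.952   0.3061 -0.    ]
scene 29.35 [0.46416027 0.08438902 0.32133571] [ 9.520e-01  3.062e-01 -4.000e-04]
tilt 36.6 topdist 4.5 along [-19.2   3.7] 787
322 314 329 [-86.7  -0.5 154.1]
328 314 329 [-82.5  -0.5 154.7]
334 315 329 [-7.820e+01  1.000e-01  1.552e+02]
340 315 329 [-7.380e+01  1.000e-01  1.558e+02]
```

View pics/sc24.png

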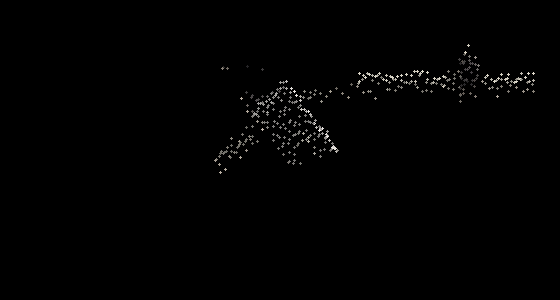

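>>> carry_out(targets="0.1 -1.4 0 2 0;0.1 -1.7 0 2.5 0;0.1 -1.7 0 2.5 0;0.1 -1.7 0 2.5 0;0.1 -1.6 0 2.6 0;0.1 0 0 0 0;0.1 -1.3 0 2.5 0;0.1 -1.3 0 2.6 0;0.1 0 0 0 0", force=10)

```text
clock: 30.15
tool_pos: [0.4811, 0.0898, 0.3322]
eef_rot: [-0.109, 0.698, 0.11, 0.699]
contact_force: [0.2, -0.8, -2.7]
opening: 0.16
```

```bash
cat > piv.py <<'E'
from h import *
st=r.get_state(); M=R.from_quat(st["eef_rot"]).as_matrix(); g=st["tool_pos"]+.147*M[:,0]
d=g[:2]-[.59542,.12733]; a=.31174
print("t",round(st["clock"],2),"pivot stand mm",(1e3*np.array([d@[np.cos(a),np.sin(a)],d@[-np.sin(a),np.cos(a)],g[2]])).round(1),"Ftool",(M.T@st["contact_force"]).round(1),"op",round(st["opening"],3))
E
python3 piv.py; python3 look.py 25 wrist ; python3 top.py 25
```

```text
t 30.15 pivot stand mm [-120.3   -0.6  185.2] Ftool [ 2.7 -0.8 -0.1] op 0.16
wrist 30.15 [0.4810742  0.089822   0.33217798] [9.520e-01 3.061e-01 4.000e-04]
tilt 34.39 topdist 4.23 along [-18.7   4. ] 808
```

>>> carry_out(targets="0.1 -1.2 0 2.3 0;0.1 -1.2 0 2.4 0;0.1 -1 0 2.7 0;0.1 -1 0 2.7 0;0.1 -1 0 2.7 0;0.1 -1 0 2.7 0;0.1 0 0 0 0")

```text
clock: 30.78
tool_pos: [0.4961, 0.0947, 0.3387]
eef_rot: [-0.109, 0.698, 0.11, 0.699]
contact_force: [0.9, -0.4, -3.3]
opening: 0.158
```

```bash
python3 piv.py; python3 look.py 26 wrist ; python3 top.py 26
```

```text
t 30.78 pivot stand mm [-104.3   -0.6  191.7] Ftool [ 3.3 -0.7  0.7] op 0.158
wrist 30.7833 [0.49614337 0.09468758 0.33871785] [0.952  0.3061 0.0014]
tilt 24.72 topdist 3.26 along [-17.9   5. ] 807
```

>>> carry_out(targets="0.1 -0.6 0 2.7 0;0.1 -0.6 0 2.7 0;0.1 -0.6 0 2.7 0;0.1 -0.6 0 2.7 0;0.1 -0.3 0 2.8 0;0.1 -0.3 0 2.9 0;0.1 0 0 0 0")

```text
clock: 31.42
tool_pos: [0.5118, 0.0998, 0.3418]
eef_rot: [-0.109, 0.698, 0.11, 0.699]
contact_force: [-0.2, -1.1, 2.5]
opening: 0.156
```

```bash
python3 piv.py; python3 look.py 27 wrist ; python3 top.py 27
```

```text
t 31.42 pivot stand mm [-87.9  -0.6 194.8] Ftool [-2.5 -1.  -0.5] op 0.156
wrist 31.4167 [0.51176065 0.09976699 0.34181182] [0.952  0.3061 0.0012]
tilt 14.49 topdist 2.98 along [-17.5   5.3] 779
```

>>> carry_out(targets="0.1 -0.9 0 3 0;0.1 -0.6 0 3 0;0.1 -0.2 0 2.9 0;0.1 0 0 2.9 0;0.1 0 0 2.9 0;0.1 0 0 2.9 0;0.1 0 0 0 0")

```text
clock: 32.05
tool_pos: [0.5289, 0.1053, 0.3434]
eef_rot: [-0.109, 0.698, 0.11, 0.699]
contact_force: [0.5, 0.3, 0.1]
opening: 0.158
```

```bash
python3 piv.py; python3 look.py 28 wrist scene; python3 top.py 28; python3 sc.py 28|head -3
```

```text
t 32.05 pivot stand mm [-69.8  -0.5 196.4] Ftool [-0.1  0.1  0.5] op 0.158
wrist 32.05 [0.52886191 0.10528252 0.34337739] [0.952  0.3062 0.0022]
scene 32.1 [0.52876121 0.10524762 0.34337393] [0.952  0.3062 0.0024]
tilt 9.3 topdist 2.84 along [-16.9   5.9] 731
322 315 327 [ -0.2  -0.5 155. ]
328 315 327 [  5.1  -0.5 155.1]
334 319 324 [ 16.1  -0.5 149.3]
```

View pics/sc28.png

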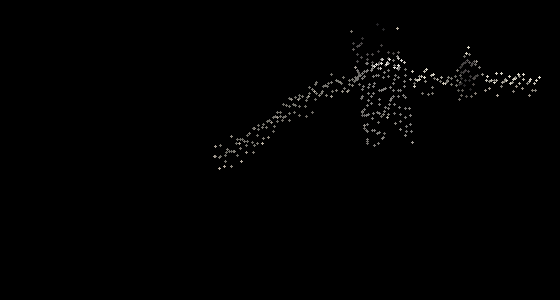

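>>> carry_out(targets="0.1 0 0 3 0;0.1 0 0 4 0;0.1 0 0 4 0;0.1 0 0 4 0;0.1 0 0 4 0;0.1 0 0 4 0;0.1 0 0 3 0;0.1 0 0 2 0;0.1 0 0 0 0;0.1 0 0 0 0")

```text
clock: 32.98
tool_pos: [0.5547, 0.1135, 0.3431]
eef_rot: [-0.11, 0.698, 0.11, 0.699]
contact_force: [-0.1, -0.3, -0.9]
opening: 0.158
```

```bash
python3 piv.py; python3 look.py 29 wrist scene; python3 top.py 29; python3 sc.py 29|head -1
```

```text
t 32.98 pivot stand mm [-42.9  -0.6 196.1] Ftool [ 0.9 -0.3 -0.2] op 0.158
wrist 32.9833 [0.55467938 0.11353076 0.34312428] [9.519e-01 3.063e-01 4.000e-04]
scene 33.0333 [0.55464453 0.1135184  0.3431774 ] [9.519e-01 3.063e-01 5.000e-04]
tilt 9.83 topdist 2.93 along [-16.8   5.8] 601
scene-rod fit [ 0.5965  0.1297  0.321  -0.0009] 1.9550977380297028
```

View pics/sc29.png

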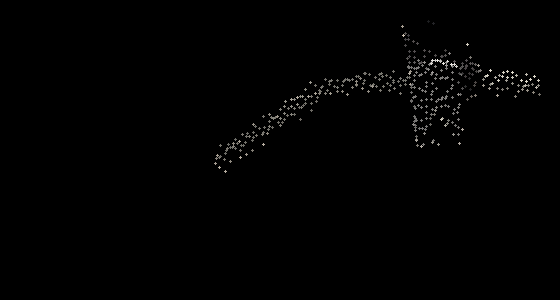

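>>> carry_out(targets="0.1 0 0 1.5 0;0.1 0 0 1.5 0;0.1 0 0 1 0;0.1 0 0 1 0;0.1 0 0 0 0")

```text
clock: 33.5
tool_pos: [0.5593, 0.115, 0.3431]
eef_rot: [-0.11, 0.699, 0.11, 0.698]
contact_force: [-1.8, -1.1, 0.2]
opening: 0.158
```

```bash
python3 piv.py
```

```text
t 33.5 pivot stand mm [-38.3  -0.7 196.1] Ftool [-0.2 -0.5 -2. ] op 0.158
```

>>> carry_out(targets="0.1 0 0 1 0;0.1 0 0 1 0;0.1 0 0 0 0")

```text
clock: 33.75
tool_pos: [0.561, 0.1155, 0.3431]
eef_rot: [-0.11, 0.699, 0.109, 0.698]
contact_force: [-3.6, -1.1, 1.7]
opening: 0.159
```

```bash
python3 piv.py;  python3 look.py 30 wrist scene; python3 top.py 30; python3 sc.py 30|head -1
```

```text
t 33.75 pivot stand mm [-36.5  -0.7 196.1] Ftool [-1.7  0.  -3.7] op 0.159
wrist 33.75 [0.56099998 0.11553338 0.34313061] [ 0.952   0.3062 -0.001 ]
scene 33.8 [0.56098271 0.11551358 0.34314668] [ 9.520e-01  3.062e-01 -9.000e-04]
tilt 26.14 topdist 3.79 along [-16.8   2.2] 230
scene-rod fit [ 0.597   0.1292  0.3129 -0.0006] 1.8164420558827126
```

View pics/sc30.png

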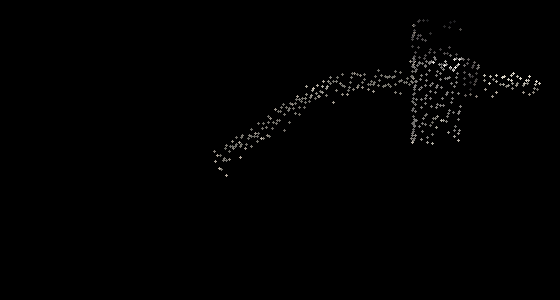

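View pics/wrist30.png

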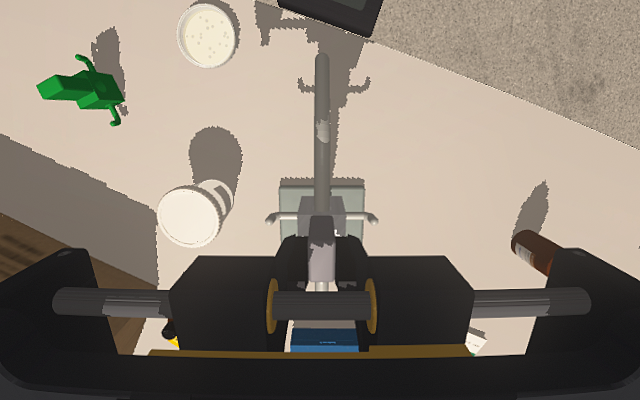

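>>> carry_out(targets="0.2 0 0 0 0;0.35 0 0 0 0;0.4 0 0 0 0;0.4 0 0 0 0;0.4 -5 0 0 0;0.4 -12 0 0 0;0.4 -18 0 -8 0;0.4 -18 0 -15 0;0.4 -5 0 -20 0;0.4 0 0 -15 0;0.4 0 0 -8 0;0.4 0 0 0 0;0.4 0 0 0 0")

```text
clock: 34.93
tool_pos: [0.4988, 0.0955, 0.4014]
eef_rot: [-0.109, 0.698, 0.11, 0.699]
contact_force: [1.0, 0.6, 0.6]
opening: 0.399
```

```bash
python3 piv.py;  python3 look.py 31 wrist scene; python3 sc.py 31|head -1; python3 - <<'E'
from h import *
from fit import loc
S=[.59542,.12733,.31174,.0006]
f=np.load("wrist31.npz"); c=cam("wrist",dict(tool_pos=f["pos"],eef_rot=f["rot"])); P=cloud(c,f["de"])
L=loc(P.reshape(-1,3),S)*1000; L=L[np.isfinite(L).all(1)]
for lo,hi in ((218,232),(184,194),(150,182)):
    k=(L[:,0]>-90)&(L[:,0]<0)&(abs(L[:,1])<17)&(L[:,2]>lo-30.6+0)&(L[:,2]<hi-30.6); q=L[k]
    if len(q): print(lo-30.6,len(q),q.min(0).round(1),q.max(0).round(1),q.mean(0).round(1))
E
```

```text
t 34.93 pivot stand mm [-101.5   -0.7  254.4] Ftool [-0.6  0.3  1.1] op 0.399
wrist 34.9333 [0.49882562 0.09548594 0.40143465] [0.952  0.3062 0.0011]
scene 34.9833 [0.49920662 0.09568369 0.40131867] [0.952  0.306  0.0013]
scene-rod fit [ 0.5974  0.1286  0.3083 -0.0008] 1.9287945049739403
187.4 241 [-54.5  -6.9 187.5] [-47.3   6.5 198.1] [-52.   -0.2 194.3]
153.4 882 [-89.8 -15.2 153.4] [-20.9  14.8 163.1] [-52.5  -0.2 157.6]
119.4 354 [-89.8 -16.6 119.9] [-44.   16.2 151.4] [-55.   -0.2 137.8]
```

View pics/wrist31.png

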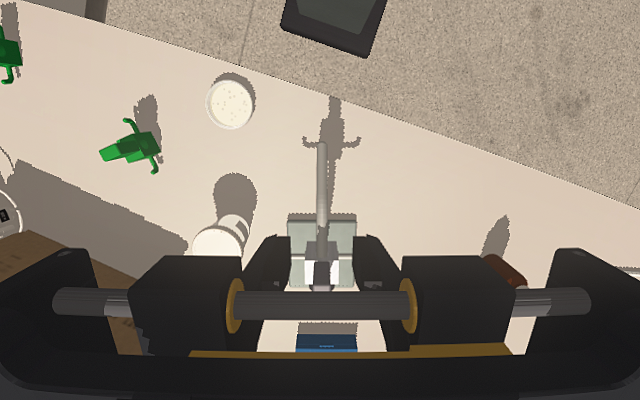

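View pics/sc31.png

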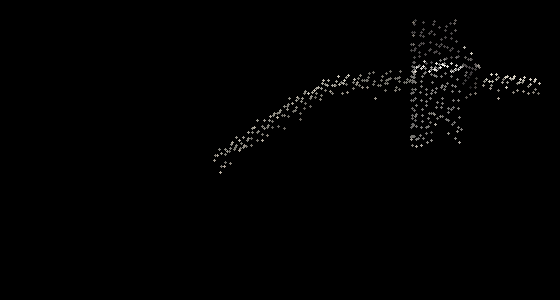

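>>> carry_out(targets="0.19 0 0 0 0;0.19 0 0 0 0;0.19 0 0 0 0;0.19 5 0 0 0;0.19 10 0 0 0;0.19 15 0 0 0;0.19 15 0 0 0;0.19 15 0 0 0;0.19 13 0 0 0;0.19 8 0 0 0;0.19 5 0 0 0;0.19 0 0 0 0;0.19 0 0 0 0", force=20)

```text
clock: 36.12
tool_pos: [0.4984, 0.0956, 0.3152]
eef_rot: [-0.11, 0.699, 0.11, 0.699]
contact_force: [-0.7, -0.2, 0.8]
opening: 0.191
```

```bash
python3 piv.py
```

```text
t 36.12 pivot stand mm [-102.1   -0.5  168.2] Ftool [-0.8  0.  -0.7] op 0.191
```

>>> carry_out(targets="0.19 0 0 3 0;0.19 0 0 5 0;0.19 0 0 6 0;0.19 0 0 6 0;0.19 0 0 5 0;0.19 0 0 3 0;0.19 0 0 2 0;0.19 0 0 0 0;0.19 0 0 0 0")

```text
clock: 36.87
tool_pos: [0.5269, 0.1046, 0.3151]
eef_rot: [-0.11, 0.699, 0.11, 0.698]
contact_force: [0.7, 0.1, -1.0]
opening: 0.192
```

```bash
python3 piv.py; python3 look.py 32 wrist
```

```text
t 36.87 pivot stand mm [-72.3  -0.6 168.1] Ftool [ 1.  -0.2  0.7] op 0.192
wrist 36.8667 [0.52685766 0.10457688 0.31512158] [ 9.520e-01  3.062e-01 -3.000e-04]
```

View pics/wrist32.png

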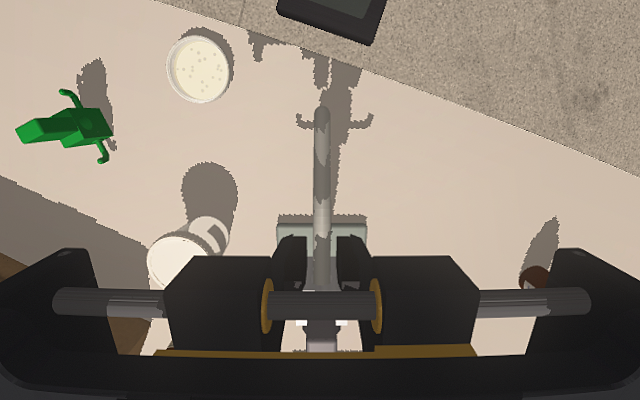

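Fingers straddle the rod behind the block. Advance gently to contact.

>>> carry_out(targets="0.19 0 0 2 0;0.19 0 0 2 0;0.19 0 0 1.5 0;0.19 0 0 1.5 0;0.19 0 0 0 0")

```text
clock: 37.33
tool_pos: [0.5339, 0.1069, 0.3152]
eef_rot: [-0.109, 0.698, 0.11, 0.699]
contact_force: [0.6, 0.3, 0.7]
opening: 0.192
```

```bash
python3 piv.py
```

```text
t 37.33 pivot stand mm [-64.7  -0.5 168.2] Ftool [-0.7  0.1  0.7] op 0.192
```

>>> carry_out(targets="0.19 0 0 1 0;0.19 0 0 1 0;0.19 0 0 1 0;0.19 0 0 0 0")

```text
clock: 37.67
tool_pos: [0.5365, 0.1077, 0.3152]
eef_rot: [-0.11, 0.699, 0.11, 0.699]
contact_force: [0.3, -0.6, -0.1]
opening: 0.188
```

```bash
python3 piv.py
```

```text
t 37.67 pivot stand mm [-62.1  -0.6 168.2] Ftool [ 0.1 -0.6  0.1] op 0.188
```

>>> carry_out(targets="0.19 0 0 1 0;0.19 0 0 1 0;0.19 0 0 1 0;0.19 0 0 0 0")

```text
clock: 38.0
tool_pos: [0.5375, 0.1081, 0.3149]
eef_rot: [-0.11, 0.701, 0.109, 0.697]
contact_force: [-6.5, -0.9, 4.0]
opening: 0.19
```

```bash
python3 piv.py
```

```text
t 38.0 pivot stand mm [-61.9  -0.6 167.9] Ftool [-4.   1.1 -6.5] op 0.19
```

>>> carry_out(targets="0.19 0 0 1 0;0.19 0 0 1 0;0.19 0 0 0.5 0;0.19 0 0 0 0;0.19 0 0 0 0")

```text
clock: 38.42
tool_pos: [0.5382, 0.1084, 0.3148]
eef_rot: [-0.111, 0.702, 0.109, 0.695]
contact_force: [-12.0, -3.1, 10.4]
opening: 0.189
```

```bash
python3 piv.py
```

```text
t 38.42 pivot stand mm [-61.8  -0.7 167.8] Ftool [-10.2   0.7 -12.5] op 0.189
```

>>> carry_out(targets="0.19 -1 0 0 0;0.19 -1 0 0.5 0;0.19 0 0 0.5 0;0.19 0 0 0 0;0.19 0 0 0 0")

```text
clock: 38.83
tool_pos: [0.5387, 0.1085, 0.3152]
eef_rot: [-0.111, 0.703, 0.109, 0.694]
contact_force: [-9.6, -1.5, -0.4]
opening: 0.193
```

```bash
python3 piv.py
```

```text
t 38.83 pivot stand mm [-61.7  -0.7 168.3] Ftool [ 0.6  1.6 -9.6] op 0.193
```

>>> carry_out(targets="0.19 0 0 1 0;0.19 -0.5 0 1 0;0.19 0 0 0 0;0.19 0 0 0 0")

```text
clock: 39.17
tool_pos: [0.5394, 0.1087, 0.3152]
eef_rot: [-0.111, 0.704, 0.108, 0.693]
contact_force: [-12.8, -2.7, -0.8]
opening: 0.192
```

```bash
python3 piv.py; python3 look.py 33 scene wrist; python3 sc.py 33|head -1
```

```text
t 39.17 pivot stand mm [-61.6  -0.7 168.3] Ftool [  1.1   1.3 -13. ] op 0.192
scene 39.1667 [0.53935806 0.10872606 0.3152454 ] [ 0.9516  0.3068 -0.0173]
wrist 39.2167 [0.53934828 0.10873619 0.31523493] [ 0.9516  0.3069 -0.0173]
322 305 337 [-51.4  -0.5 196.1]
```

View pics/sc33.png

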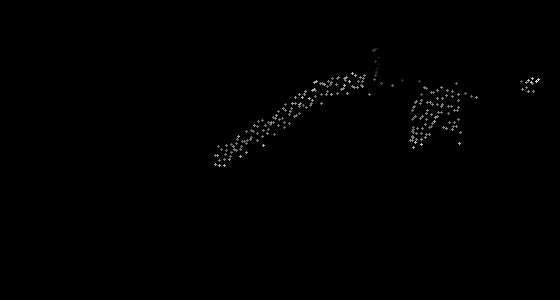

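>>> carry_out(targets="0.19 0 0 -2 0;0.19 0 0 -3 0;0.19 0 0 -5 0;0.19 0 0 -8 0;0.19 0 0 -10 0;0.19 0 0 -10 0;0.19 -5 0 -8 0;0.19 -10 0 0 0;0.19 -15 0 0 0;0.19 -20 0 0 0;0.19 -20 0 -5 0;0.19 -20 0 -10 0;0.19 -10 0 -10 0;0.19 0 0 -5 0;0.19 0 0 0 0;0.19 0 0 0 0")

```text
clock: 40.6
tool_pos: [0.4724, 0.0869, 0.4178]
eef_rot: [-0.11, 0.698, 0.11, 0.699]
contact_force: [-0.7, -0.8, 0.4]
opening: 0.19
```

```bash
python3 piv.py; python3 look.py 34 scene side wrist; python3 sc.py 34|head -1; python3 - <<'E'
from h import *
from fit import loc
S=[.59542,.12733,.31174,.0006]
f=np.load("wrist34.npz"); c=cam("wrist",dict(tool_pos=f["pos"],eef_rot=f["rot"])); P=cloud(c,f["de"])
L=loc(P.reshape(-1,3),S)*1000; L=L[np.isfinite(L).all(1)]
for n,k in (("fin top",(abs(L[:,1])<8)&(L[:,2]>190)&(L[:,2]<205)),("block top",(abs(L[:,1])>8)&(abs(L[:,1])<16)&(L[:,2]>156)&(L[:,2]<164))):
    q=L[k&(L[:,0]>-90)&(L[:,0]<0)]; print(n,len(q),np.percentile(q,[1,50,99],axis=0).round(1).tolist())
cv2.imwrite('pics/x34.png',cv2.resize(cv2.imread('pics/scene34.png')[150:280,230:400],None,fx=4.5,fy=4.5,interpolation=2))
E
```

```text
t 40.6 pivot stand mm [-129.4   -0.7  270.8] Ftool [-0.4 -0.5 -0.9] op 0.19
scene 40.6 [0.47238778 0.08691698 0.41775618] [9.520e-01 3.061e-01 6.000e-04]
side 40.65 [0.47254982 0.08698105 0.41739631] [9.520e-01 3.061e-01 1.000e-04]
wrist 40.7 [0.47259973 0.08707553 0.4172137 ] [ 9.520e-01  3.062e-01 -3.000e-04]
322 314 329 [-32.3  -0.6 196.6]
fin top 47 [[-34.5, -6.7, 195.5], [-32.7, -0.6, 196.7], [-30.3, 6.4, 198.3]]
block top 231 [[-54.4, -15.3, 156.2], [-47.5, -8.4, 159.7], [-38.7, 14.1, 161.4]]
```

View pics/x34.png

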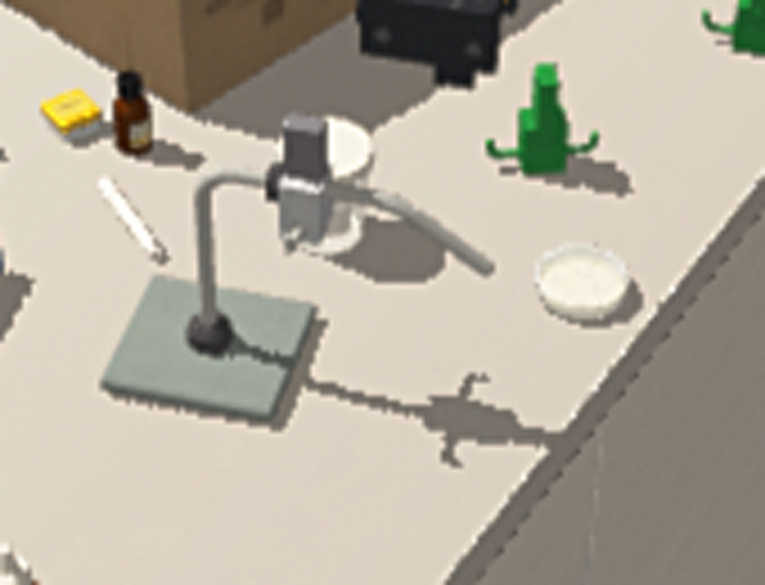

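View pics/wrist34.png

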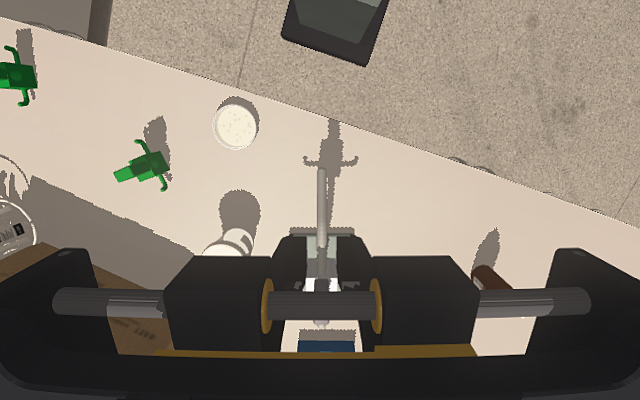

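View pics/sc34.png

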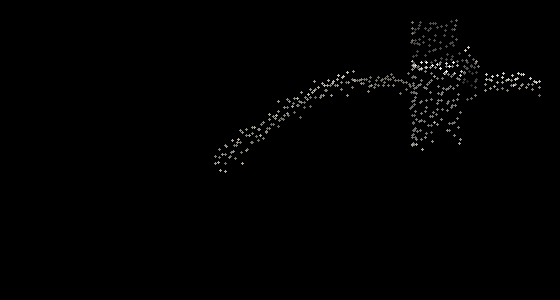

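```bash
python3 -c "
from plant import r
r.finish_job(); print(r.get_state()['clock'])"
```

```text
the job is handed in; nothing more can be done
the job is handed in; nothing more can be done
```

The carriage is on the stand, fin up and seated against the stop ring. I let go of it, backed the arm off and handed the job in at about 41 s.

**How it was done:** I tipped the carriage to about 36° in the fingers against the bench, then threaded it over the free end. I eased it up the leg and round the bend with a 10–15 N grip. After letting go, I pressed it against the ring with the fingertips either side of the rod at bore height. The press ended at about 13 N along the arm, and the carriage no longer moved.

**What went wrong:** On the first approach I came down from above and the block struck the rod's free end. The wrist read about 13 N afterwards, but the peak was not recorded. The carriage swivelled to about 90° in the fingers, so I set it on the bench, re-gripped it and repeated the approach from behind. During the final press the wrist read about 16 N in all for a moment. The other wrist readings taken on the stand were under about 5 N. I had no direct measure of the force between carriage and stand.

**Last checks:**
- **Seating:** The final pictures show the carriage level and upright with no visible gap at the ring. Depth puts its front at about -30 mm and the ring face at about -29 mm, within the 1–2 mm measuring error, so flushness rests mainly on the press having stalled.
- **Bystanders:** In the last pictures the cup, the dish, the dropper bottle and the green look-alikes stand as before. I did not measure their positions again.

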